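Steady the rocking jar stand, then load its glass jars

TASK

The low jar stand on the counter rocks because the two screw feet under its wing knobs are too short. Screw both feet out until the stand is level and all four feet stand firmly on the counter, and only then set every small glass jar upright on its shelf, holding the thin glass with a light grip. Leave everything else on the counter alone, and see that the loaded stand still stands firm.

Things in the scene. Friction and masses are not known exactly. Their poses are not given: they have to be found in the camera images.
- stand: low jar stand, 2.4 kg, loose on the counter and rocking: a wooden shelf 180 mm (own x) by 280 mm (own y) on four rounded feet at x = +-62, y = +-112 mm: two fixed legs on one diagonal, two screw feet on the other, both too short at the start. Origin on the counter under its centre when level, z up.
- shelf (a point): centre of the stand's shelf surface, 36 mm above the counter when level; axes as the stand's. A steel rim 6 mm wide rises 8 mm above the shelf all round. Jars fit between the knobs, for example at own (x, y) in mm (45, 100), (45, 22), (-45, -22), (-45, -100).
- knob_near (a joint): turn (rad) of the screw foot at the corner of the stand nearer the robot and further left (own x = -62 mm, y = +112 mm): 0 fully in, 6.8 fully out. Turning its black wing knob clockwise from above makes it grow; the foot sticks out 1.5 mm more per rad, and at 4.67 is as long as the fixed legs. The knob stays as left, turns with 0.06 N m, and does not rise or sink in the shelf.
- wing_near (a point): centre of that black wing knob: an upright flat wing 44 mm long (own x), 13 mm thick (own y, the way to grip it), 30 mm high, its lower edge 14 mm and its top 44 mm above the shelf; this point is 29 mm above the shelf, on the screw's axis. z up.
- tip_near (a point): lowest point of that screw foot, under the wing knob; its height is 0 when the foot stands on the counter, a few mm when it hangs in the air
- leg_near (a point): lowest point of the fixed leg at own x = -62 mm, y = -112 mm; its height is 0 when the leg stands on the counter
- knob_far (a joint): turn (rad) of the screw foot at the corner of the stand further from the robot and to the right (own x = +62 mm, y = -112 mm): 0 fully in, 6.8 fully out. Turning its black wing knob clockwise from above makes it grow; the foot sticks out 1.5 mm more per rad, and at 4.67 is as long as the fixed legs. The knob stays as left, turns with 0.06 N m, and does not rise or sink in the shelf.
- wing_far (a point): centre of that black wing knob: an upright flat wing 44 mm long (own x), 13 mm thick (own y, the way to grip it), 30 mm high, its lower edge 14 mm and its top 44 mm above the shelf; this point is 29 mm above the shelf, on the screw's axis. z up.
- tip_far (a point): lowest point of that screw foot, under the wing knob; its height is 0 when the foot stands on the counter, a few mm when it hangs in the air
- leg_far (a point): lowest point of the fixed leg at own x = 62 mm, y = 112 mm; its height is 0 when the leg stands on the counter
- jar1: small thin glass jar with a steel lid, 56 mm across, glass 44 mm high, lid 50 mm across, 57 mm high in all, about 130 g; origin under its centre, z up. Fragile: it cracks if the fingers press on it with more than 40 N in all (20 N a side). May be absent.
- jar2: small thin glass jar with a steel lid, 56 mm across, glass 44 mm high, lid 50 mm across, 57 mm high in all, about 130 g; origin under its centre, z up. Fragile: it cracks if the fingers press on it with more than 40 N in all (20 N a side). May be absent.
- jar3: small thin glass jar with a steel lid, 56 mm across, glass 44 mm high, lid 50 mm across, 57 mm high in all, about 130 g; origin under its centre, z up. Fragile: it cracks if the fingers press on it with more than 40 N in all (20 N a side). May be absent.
- jar4: small thin glass jar with a steel lid, 56 mm across, glass 44 mm high, lid 50 mm across, 57 mm high in all, about 130 g; origin under its centre, z up. Fragile: it cracks if the fingers press on it with more than 40 N in all (20 N a side). May be absent.
- griddle: square black griddle pan, 200 mm square and 34 mm high with a handle towards the robot's right, behind the jars; bystander, leave alone; origin under its centre
- squeezer: white plastic lemon squeezer with a lever press, base 90 x 200 mm, 135 mm high; bystander, leave alone; origin under its base centre
- big_jar: tall sealed glass jar, 90 mm across, 160 mm high; bystander, leave alone (it stays on the counter); origin under its centre
- whisk: steel whisk, 240 mm long, lying on the counter; bystander, leave alone; origin under its middle
- spoon_rest: small white ceramic spoon rest, 90 mm across, 16 mm high; bystander, leave alone; origin under its centre
- cup: terracotta mug, 76 mm across, 75 mm high; bystander, leave alone; origin under its centre
- board: light wooden chopping board, 200 x 150 x 18 mm; bystander, leave alone; origin under its centre
Mind the look-alikes: they are no part of the job. Leave any purple look-alike of the jar2 alone. What is shaped like the jar3 but black is not meant.

How it is judged:
On the way:
1. both feet screwed out: the stand is level with all four feet on the counter, and no jar is on it yet (height (world z) of each of tip_near, tip_far, leg_near, leg_far below 0.0015 m and angle between stand's own z axis and vertical below 0.015 rad and linear speed of stand below 0.02 m/s and height (world z) of each of jar1, jar2, jar3, jar4 below 0.02 m), for 0.5 s.
At the end, for the whole second after the job is handed in: All four feet of the stand are within 1.5 mm of the counter and the stand is level within 0.015 rad; every jar present stands upright (0.15 rad) on the shelf inside its rim, at rest (height (world z) of each of tip_near, tip_far, leg_near, leg_far below 0.0015 m and angle between stand's own z axis and vertical below 0.015 rad and linear speed of each of stand, jar1, jar2, jar3, jar4 below 0.02 m/s and x of jar1 in the frame of stand between -0.088 and 0.088 m and y of jar1 in the frame of stand between -0.138 and 0.138 m and z of jar1 in the frame of stand between 0.031 and 0.041 m and angle between each of jar1, jar2, jar3, jar4's own z axis and vertical below 0.15 rad and x of jar2 in the frame of stand between -0.088 and 0.088 m and y of jar2 in the frame of stand between -0.138 and 0.138 m and z of jar2 in the frame of stand between 0.031 and 0.041 m and x of jar3 in the frame of stand between -0.088 and 0.088 m and y of jar3 in the frame of stand between -0.138 and 0.138 m and z of jar3 in the frame of stand between 0.031 and 0.041 m and x of jar4 in the frame of stand between -0.088 and 0.088 m and y of jar4 in the frame of stand between -0.138 and 0.138 m and z of jar4 in the frame of stand between 0.031 and 0.041 m); the robot touches nothing.
It fails at once if a glass jar squeezed with more than 40 N by the fingers (contact force between the fingers and jar1 above 40 N or contact force between the fingers and jar2 above 40 N or contact force between the fingers and jar3 above 40 N or contact force between the fingers and jar4 above 40 N).
It fails at once if a bystander shifted more than 50 mm (distance of any of griddle, squeezer, big_jar, whisk, spoon_rest, cup, board from where it was at the start of the episode above 0.05 m).
Of jar1, jar2, jar3, jar4 only 2 to 4 are there at a start; the rules pass over those that are not, and their reading is None.
At some moment in a run one of jar1, jar2, jar3, jar4 may be knocked a few centimetres aside while the robot is not near it.
It also fails if it takes over 210 s, if anything falls off the work surface, if the arm or the gripper's body presses on something with over 40 N, if the wrist force passes 120 N, or if a joint passes its speed limit or range.

ROBOT

A 7-joint arm with a two-finger parallel gripper is mounted at the origin on the work surface. World frame = base frame: x ahead of the robot, y to its left, z up, the work surface at z = 0. Lengths are in m, angles in rad, forces in N, time in s.
With the tool pointing down it reaches from about 0.425 to 0.825 m from the base axis. Payload 3.6 kg.
Tool frame: the origin (TCP) lies midway between the tips of the shut fingers; the grasp point (between the pads) lies 19 mm behind it (pinch_z is the z of the grasp point in the tool frame, in m); z points along the fingers, x is the direction in which the jaws open and shut, and the axes are right-handed (so a half turn about z gives the same grasp; the last joint's range is limited). The gripper opens to 93 mm and grips with 3 to 60 N. Pads are 15 mm wide; open, the fingers measure 128 mm over their backs; the gripper's body (75 mm by 188 mm) begins 65 mm behind the grasp point.
Start: joints at [1.308, 0.615, -0.013, 1.423, 0.008, 1.103, -0.04], TCP at [0.152, -0.632, 0.219] pointing down, gripper open.
Joint ranges: [-3.12, 3.12], [-0.3, 2.06], [-1.34, 1.32], [0.26, 2.42], [-1.36, 4.5], [0.01, 1.98], [-2.84, 2.84]. Speed limits (rad/s): [2.79, 2.79, 3.14, 3.14, 3.14, 3.14, 3.14].

INTERFACE

Orientations are given as a 3x3 rotation matrix whose columns are the frame's x, y, z axes.
In Python, from station import * gives the robot as it stands. The module is installed in compiled form; this text tells all that it offers.
- The arm moves only by the tool move_arm, never from a script. Its argument "rows" is one flat list of numbers, 5 for each row, row after row: the shift along the tool's x, y, z as a fraction of full scale, then the turn about the tool's z as a fraction of full scale, then the opening, from -1 (shut) to 1 (fully open). In form: [dx, dy, dz, yaw, jaw, dx, dy, dz, yaw, jaw, ...]. A call has 1 to 5 rows; each row shifts and turns the commanded pose from where the row before left it, along the tool's axes as they then stand; what a row does not reach is not made up. Full scale, the value 1, is 250 mm for a shift and 30 degrees for a turn. A row lasts 1/10 s, in which the tool goes at most 50 mm and 8.59 degrees, less where a joint would pass 70% of its speed; a pose out of reach is approached as far as the arm can. A call with a number of a shift or a turn outside -1 to 1 is refused whole. A call with a gripper value outside its range is refused whole. The fingers move at their own pace and stop on an object; "force" is the grip in N (left out, the last holds). Time passes only in rows, so rows that do not move let the fingers close. It gives the time, the measured TCP pose, the force and the opening at its end, in the units of the state.
- observe(): the state, without advancing time (a new reading comes with each control period).
- snapshot(name): name is "side" or "top" or "wrist"; returns a dict with "color" (480x640x3 uint8, red, green, blue), "fx", "fy", "cx", "cy" (pixels), "rvec" (rotation vector, rad) and "tvec" (3), from world to camera coordinates, as OpenCV has them. Camera axes: x right, y down, z forward; pixel columns grow to the right and rows downward; lengths in m; the calibration is good to about 2 mm. A picture is of the moment at which its call begins. There is no depth.
- sign_off(): hands the job in, once; it reports no verdict.
The state is a dict: "t": time; "joint_positions": joint angles; "qvel": joint speeds; "effort": joint torques, N m; "ee_pos": TCP position; "eef_rot": TCP orientation; "force": force on the tool from outside, world axes, zero at the start; "torque": the same for the moment, N m; "finger_gap": opening from 0.0 (shut) to 1.0 (fully open).
Only numpy, scipy, OpenCV 4.12 (cv2) and the standard library are available. Lean on these libraries where they do the work, as an engineer would, in place of code of your own. Each camera call takes 0.05 s, during which the arm holds its last target. There are 200 camera calls.

## Working session

There is one attempt and no reset: what is moved stays moved. The work goes in short steps, Python scripts to look and compute and a tool call to move; the robot and the scene stay as the last step left them, time stands still between calls to the robot, and variables do not carry over. Pictures are saved under pics/ and viewed, about 12 in all and at most 16, crops included, and the job is handed in when it is done.

Besides the shell and the picture viewer there is one more tool, called after "Emit:" by a JSON object that holds its "name" and its "arguments", one argument or row to a line. move_arm: Moves the arm, as the interface text tells. Its arguments: {"type":"object","properties":{"rows":{"type":"array","items":{"type":"number"}},"force":{"type":"number"}},"required":["rows"]}

```bash
mkdir -p pics; cat > h.py <<'E'
from station import *
import numpy as np, cv2
def snap(n,save=None):
    s=snapshot(n)
    if save: cv2.imwrite('pics/'+save,s['color'][:,:,::-1])
    return s
def cam(s):
    R=cv2.Rodrigues(np.array(s['rvec'],float))[0]; t=np.array(s['tvec'],float).ravel()
    K=np.array([[s['fx'],0,s['cx']],[0,s['fy'],s['cy']],[0,0,1]]); return R,t,K
def px2w(s,u,v,z):
    R,t,K=cam(s); d=R.T@np.linalg.inv(K)@np.array([u,v,1.]); c=-R.T@t
    return c+d*(z-c[2])/d[2]
def w2px(s,p):
    R,t,K=cam(s); q=K@(R@np.array(p,float)+t); return q[:2]/q[2]
E
python3 - <<'E'
from h import *
o=observe(); print({k:np.round(v,3).tolist() for k,v in o.items()})
for n in('top','side'):
    s=snap(n,n+'1.png'); R,t,K=cam(s); print(n,-R.T@t,R[2],s['fx'],s['cx'],s['cy'])
E
```

```text
{'t': 0.0, 'joint_positions': [1.308, 0.616, -0.013, 1.425, 0.008, 1.103, -0.04], 'qvel': [-0.002, -0.001, 0.003, 0.0, -0.001, 0.002, -0.002], 'effort': [0.0, -45.893, 0.209, -16.574, -0.061, 0.02, 0.0], 'ee_pos': [0.152, -0.631, 0.217], 'eef_rot': [[0.235, -0.972, -0.001], [-0.972, -0.235, 0.002], [-0.003, 0.0, -1.0]], 'force': [-0.313, -0.877, 0.011], 'torque': [-0.05, -0.042, 0.032], 'finger_gap': 0.999}
top [0.40837185 0.04236161 1.31615683] [ 0.10359859 -0.0168121  -0.99447709] 465.7566250618066 323.1763016452995 239.2124228105925
side [-0.26694067  0.95467522  1.10027713] [ 0.49228664 -0.5812084  -0.64795884] 574.9806559368067 326.2980834537101 244.44176218847963
```

View pics/top1.png

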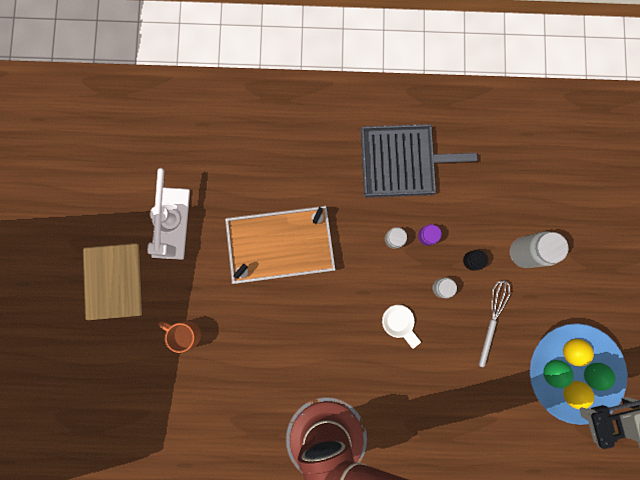

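View pics/side1.png

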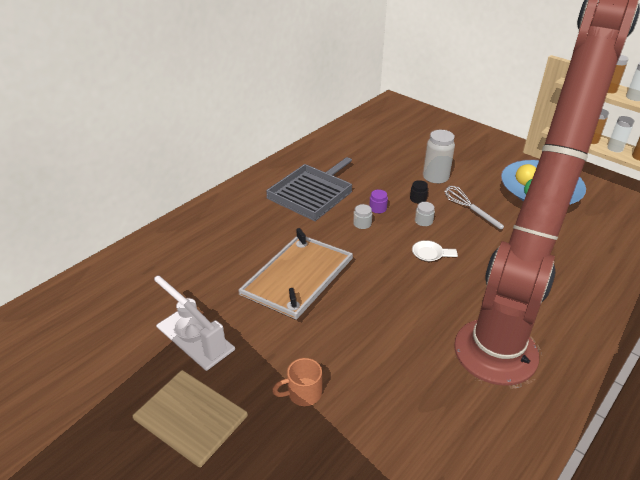

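Two clear glass jars with steel lids stand at top px (396,237) and (445,288). The purple one (431,234) and the black one (475,260) are look-alikes to leave alone. The stand spans (226,219)–(335,270) with wings at (240,271) and (318,215).

```bash
cat >> h.py <<'E'
def plan(target,yaw=None):
    """print tool-frame shift (fractions) and yaw fraction to target"""
    o=observe(); R=np.array(o['eef_rot']); d=R.T@(np.array(target)-o['ee_pos'])/0.25
    print('at',np.round(o['ee_pos'],4),'shift',np.round(d,3),'rows',np.ceil(np.linalg.norm(d)/0.2))
    h=np.degrees(np.arctan2(R[1,0],R[0,0])); print('heading x',round(h,2),'j7',round(o['joint_positions'][6],3))
    if yaw is not None:
        dy=(h-yaw+90)%180-90; print('yaw cw deg',round(dy,2),'frac',round(dy/30,3))
E
python3 - <<'E'
from h import *
s=snap('top')
for n,u,v,z in [('c1',226,219,.044),('c2',326,207,.044),('c3',335,270,.044),('c4',232,283,.044),('wn',240,271,.07),('wf',318,215,.07),('jarA',396,237,.057),('jarB',445,288,.057),('purple',431,234,.057),('black',475,260,.057)]:
    print(n,np.round(px2w(s,u,v,z),3))
plan([.52,.12,.33])
E
```

```text
c1 [0.589 0.289 0.044]
c2 [0.631 0.015 0.044]
c3 [ 0.457 -0.014  0.044]
c4 [0.415 0.265 0.044]
wn [0.447 0.241 0.07 ]
wf [0.604 0.037 0.07 ]
jarA [ 0.551 -0.177  0.057]
jarB [ 0.416 -0.311  0.057]
purple [ 0.562 -0.273  0.057]
black [ 0.494 -0.394  0.057]
at [ 0.1524 -0.6313  0.2178] shift [-2.577 -2.135 -0.444] rows 17.0
heading x -76.43 j7 -0.04
```

Emit:
{"name": "move_arm", "arguments": {
  "rows": [-0.08, -0.17, -0.06, 0, 1, -0.08, -0.17, -0.06, 0, 1, -0.08, -0.17, -0.06, 0, 1, -0.08, -0.17, -0.06, 0, 1, -0.08, -0.17, -0.06, 0, 1]
}}

```text
t: 0.65
ee_pos: [0.3367, -0.4832, 0.294]
eef_rot: [[0.234, -0.972, -0.0], [-0.972, -0.234, 0.001], [-0.001, 0.0, -1.0]]
force: [1.2, 0.6, -0.9]
finger_gap: 0.998
```

Emit:
{"name": "move_arm", "arguments": {
  "rows": [-0.168, -0.1, -0.01, 0, 1, -0.168, -0.1, -0.01, 0, 1, -0.168, -0.1, -0.01, 0, 1, -0.168, -0.1, -0.01, 0, 1, -0.168, -0.1, -0.01, 0, 1]
}}

```text
t: 1.15
ee_pos: [0.4079, -0.2492, 0.3062]
eef_rot: [[0.235, -0.972, -0.0], [-0.972, -0.235, 0.0], [-0.0, 0.0, -1.0]]
force: [0.5, -0.7, 1.1]
finger_gap: 0.999
```

Emit:
{"name": "move_arm", "arguments": {
  "rows": [-0.168, -0.1, -0.01, 0, 1, -0.168, -0.1, -0.01, 0, 1, -0.168, -0.1, -0.01, 0, 1, -0.168, -0.1, -0.01, 0, 1, -0.168, -0.1, -0.01, 0, 1]
}}

```text
t: 1.65
ee_pos: [0.4801, -0.016, 0.3188]
eef_rot: [[0.234, -0.972, 0.0], [-0.972, -0.234, -0.0], [0.0, 0.0, -1.0]]
force: [0.8, -0.3, -0.3]
finger_gap: 1.001
```

Emit:
{"name": "move_arm", "arguments": {
  "rows": [-0.168, -0.1, -0.01, 0, 1, -0.168, -0.1, -0.01, 0, 1, -0.168, -0.1, -0.01, 0, 1, 0, 0, 0, 0, 1, 0, 0, 0, 0, 1]
}}

```text
t: 2.15
ee_pos: [0.5231, 0.1234, 0.3255]
eef_rot: [[0.238, -0.971, -0.001], [-0.971, -0.238, -0.0], [0.0, 0.001, -1.0]]
force: [-0.3, -0.5, 0.3]
finger_gap: 1.001
```

```bash
python3 - <<'E'
from h import *
o=observe(); print(np.round(o['joint_positions'],3))
s=snap('wrist','w1.png'); R,t,K=cam(s); print(-R.T@t,R.round(2).tolist(),s['fx'])
for p in [[.604,.037,.065],[.447,.241,.065],[.52,.135,.036]]: print(w2px(s,p))
s2=snap('side'); c=s2['color'][225:325,230:365]; c=cv2.resize(c,None,fx=5.5,fy=5.5,interpolation=cv2.INTER_CUBIC); cv2.imwrite('pics/side2.png',c[:,:,::-1])
E
```

```text
[-0.067  0.362 -0.299  1.568  0.111  1.23  -1.716]
[0.60063395 0.14268073 0.4914294 ] [[0.24, -0.97, -0.0], [-0.93, -0.23, 0.28], [-0.28, -0.07, -0.96]] 371.4743122149349
[414.86822544 152.88138557]
[211.88497655 242.00437721]
[312.76255562 199.99834501]
```

View pics/w1.png

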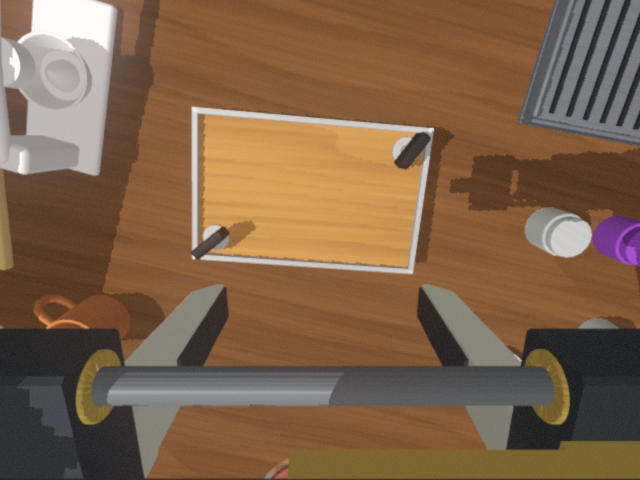

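```bash
python3 - <<'E'
import cv2
c=cv2.imread('pics/w1.png')[100:282,185:440]; cv2.imwrite('pics/w1c.png',cv2.resize(c,None,fx=3,fy=3,interpolation=cv2.INTER_CUBIC))
E
```

```text
(no output)
```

View pics/w1c.png

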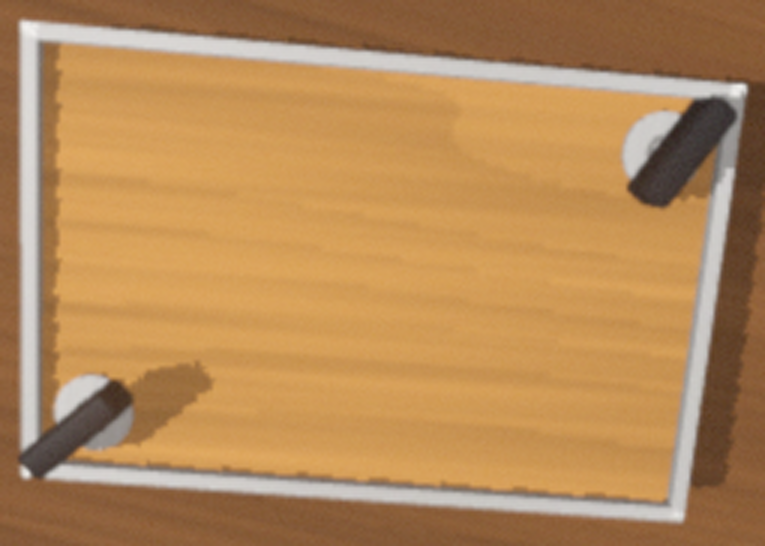

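View pics/side2.png

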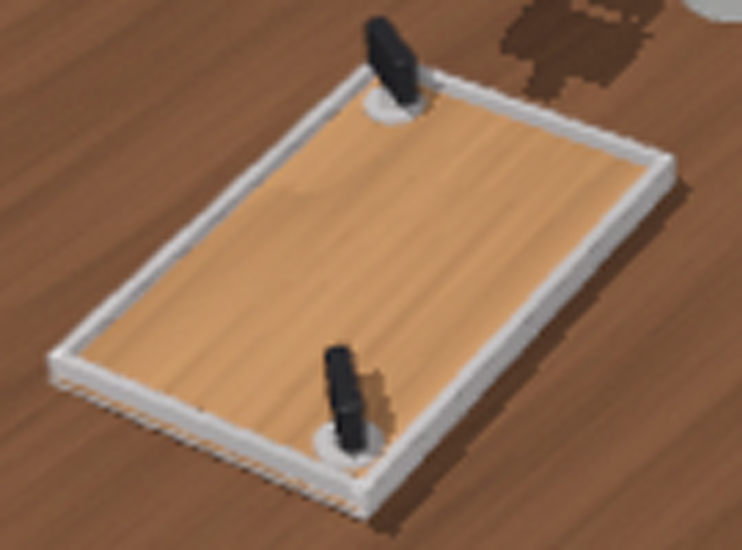

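```bash
cat >> h.py <<'E'
from scipy.optimize import least_squares
from scipy.spatial.transform import Rotation as Ro
def standT(p):
    x,y,yaw,tilt=p
    a=np.array([62,112,0.])/np.hypot(62,112)  # axis along fixed-leg diagonal; tilt>0: near corner up?
    Rm=Ro.from_euler('z',yaw).as_matrix()@Ro.from_rotvec(a*tilt).as_matrix()
    return Rm,np.array([x,y,0.])
def sp(p,q): Rm,t=standT(p); return Rm@np.array(q)+t
C={'TL':(.09,.14,.044),'TR':(.09,-.14,.044),'BR':(-.09,-.14,.044),'BL':(-.09,.14,.044)}
def fit(obs,p0=(.52,.137,.15,0)):
    f=lambda p: np.concatenate([w2px(s,sp(p,C[k]))-uv for s,k,uv in obs])
    r=least_squares(f,p0,loss='soft_l1'); print('stand',r.x.round(4),'res',np.round(r.fun,1).tolist()); return r.x
def wing(snaps,p,own,show=True,alphas=np.arange(-90,90,2)):
    best=[]
    for a in alphas:
        c,s_=np.cos(np.radians(a)),np.sin(np.radians(a)); tot=0
        for s in snaps:
            pts=np.array([w2px(s,sp(p,(own[0]+c*u-s_*v,own[1]+s_*u+c*v,.036+h))) for u in(-.022,.022) for v in(-.0065,.0065) for h in(.014,.044)],np.float32)
            S=8; off=pts.mean(0)-40
            m=np.zeros((80*S,80*S),np.uint8); cv2.fillConvexPoly(m,np.round((pts-off+.5)*S).astype(np.int32)[cv2.convexHull(pts,returnPoints=False).ravel()],1)
            m=cv2.resize(m.astype(np.float32),(80,80),interpolation=cv2.INTER_AREA)
            g=cv2.warpAffine(s['color'].max(2).astype(np.float32),np.float32([[1,0,-off[0]],[0,1,-off[1]]]),(80,80))
            d=np.clip((95-g)/40,0,1); near=cv2.dilate((m>0).astype(np.uint8),np.ones((9,9)))
            tot+=(np.minimum(d,m)*near).sum()/(np.maximum(d,m)*near).sum()
        best.append((round(tot/len(snaps),3),int(a)))
    return sorted(best)[::-1][:4]
NEAR=(-.062,.112); FAR=(.062,-.112)
E
python3 - <<'E'
from h import *
w=snap('wrist'); sd=snap('side')
obs=[(w,'TL',(192.3,107.3)),(w,'TR',(433.7,129.3)),(w,'BR',(412.7,273.7)),(w,'BL',(192.3,259)),
(sd,'TL',(239.1,289.5)),(sd,'BL',(296.4,314.1)),(sd,'BR',(352.2,253.7)),(sd,'TR',(296.7,236.8))]
p=fit(obs); fit(obs[:4]); fit(obs[4:])
for nm,o in(('near',NEAR),('far',FAR)):
    print(nm,sp(p,(*o,.065)).round(4),'both',wing([w,sd],p,o),'w',wing([w],p,o),'s',wing([sd],p,o))
E
```

```text
stand [0.5231 0.1383 0.1542 0.0538] res [-0.6, 0.2, -0.0, -0.6, -0.3, 0.5, -0.1, 0.3, -0.3, -1.4, -0.4, -0.9, 0.3, -1.3, 2.4, -3.9]
stand [0.5231 0.138  0.1525 0.0605] res [-0.0, -0.1, 0.2, -0.4, -0.0, 0.5, -0.1, 0.2]
stand [0.5169 0.1452 0.17   0.0953] res [-0.6, 1.5, 0.1, -0.3, -0.3, -0.2, 1.2, -0.5]
near [0.4481 0.2382 0.0707] both [(np.float32(0.465), -50), (np.float32(0.459), -48), (np.float32(0.455), -52), (np.float32(0.448), -54)] w [(np.float32(0.217), -44), (np.float32(0.215), -46), (np.float32(0.215), -48), (np.float32(0.213), -42)] s [(np.float32(0.717), -50), (np.float32(0.704), -48), (np.float32(0.703), -52), (np.float32(0.695), -54)]
far [0.6047 0.036  0.0591] both [(np.float32(0.585), -32), (np.float32(0.582), -34), (np.float32(0.578), -36), (np.float32(0.574), -30)] w [(np.float32(0.446), -24), (np.float32(0.446), -26), (np.float32(0.442), -20), (np.float32(0.442), -22)] s [(np.float32(0.73), -32), (np.float32(0.728), -34), (np.float32(0.723), -36), (np.float32(0.715), -38)]
```

Wrist view: shelf corners at (192,107), (434,129), (413,274), (192,259). The fit gives stand (0.523, 0.138), yaw 8.8°, tilted about 0.055 rad with the near corner up. That tilt matches the wing angles (about 0.6 and 0.8 rad of turn). I'll start with the near knob, since its foot hangs free.

Emit:
{"name": "move_arm", "arguments": {
  "rows": [-0.103, 0.036, 0.148, 0, 0, -0.103, 0.036, 0.148, 0, -0.2, -0.103, 0.036, 0.148, 0, -0.2, -0.103, 0.036, 0.148, 0, -0.2, -0.103, 0.036, 0.148, 0, -0.2]
}}

```text
t: 2.85
ee_pos: [0.4496, 0.236, 0.1404]
eef_rot: [[0.231, -0.973, 0.002], [-0.973, -0.231, 0.0], [0.0, -0.002, -1.0]]
force: [1.2, 0.2, -0.0]
finger_gap: 0.621
```

Emit:
{"name": "move_arm", "arguments": {
  "rows": [0, 0, 0, -0.28, -0.2, 0, 0, 0, -0.28, -0.2, 0, 0, 0, -0.28, -0.2, 0, 0, 0, -0.28, -0.2, 0, 0, 0, -0.28, -0.2]
}}

```text
t: 3.35
ee_pos: [0.4502, 0.2353, 0.1414]
eef_rot: [[0.827, -0.563, 0.001], [-0.563, -0.827, -0.001], [0.001, 0.0, -1.0]]
force: [-0.6, 0.7, -0.7]
finger_gap: 0.397
```

Emit:
{"name": "move_arm", "arguments": {
  "rows": [0, 0, 0, -0.28, -0.2, 0, 0, 0, -0.28, -0.2, 0, 0, 0, -0.28, -0.2, 0, 0, 0, -0.28, -0.2, 0, 0, 0, -0.28, -0.2]
}}

```text
t: 3.85
ee_pos: [0.4502, 0.2351, 0.1414]
eef_rot: [[0.991, 0.135, 0.001], [0.135, -0.991, -0.001], [0.001, 0.001, -1.0]]
force: [-0.1, -0.2, -0.0]
finger_gap: 0.402
```

Emit:
{"name": "move_arm", "arguments": {
  "rows": [0, 0, 0, -0.28, -0.2, 0, 0, 0, -0.28, -0.2, 0, 0, 0, -0.28, -0.2, 0, 0, 0, -0.28, -0.2, 0, 0, 0, -0.28, -0.2]
}}

```text
t: 4.35
ee_pos: [0.4503, 0.2351, 0.1413]
eef_rot: [[0.646, 0.763, 0.001], [0.763, -0.646, -0.001], [-0.0, 0.001, -1.0]]
force: [-0.4, 0.1, -0.0]
finger_gap: 0.4
```

Emit:
{"name": "move_arm", "arguments": {
  "rows": [0, 0, 0, 0, -0.2, 0, 0, 0, 0, -0.2]
}}

```text
t: 4.55
ee_pos: [0.45, 0.2357, 0.1412]
eef_rot: [[0.652, 0.758, 0.0], [0.758, -0.652, -0.0], [-0.0, 0.0, -1.0]]
force: [0.2, 0.5, 0.0]
finger_gap: 0.401
```

```bash
python3 - <<'E'
from h import *
plan([.4481,.2382,.062],51); print(np.round(observe()['joint_positions'],2))
E
```

```text
at [0.45   0.2357 0.1412] shift [ 0.003 -0.012  0.317] rows 2.0
heading x 49.27 j7 -0.32
yaw cw deg -1.73 frac -0.058
[ 0.05  0.65 -0.91  1.91  0.65  0.91 -0.32]
```

Emit:
{"name": "move_arm", "arguments": {
  "rows": [0.003, -0.012, 0.1, -0.05, -0.2, 0, 0, 0.1, 0, -0.2, 0, 0, 0.1, 0, -0.2, 0, 0, 0.017, 0, -0.2, 0, 0, 0, 0, -0.2],
  "force": 15
}}

```text
t: 5.05
ee_pos: [0.4476, 0.2391, 0.0618]
eef_rot: [[0.629, 0.777, -0.001], [0.777, -0.629, -0.001], [-0.001, 0.0, -1.0]]
force: [0.4, 1.0, -0.1]
finger_gap: 0.401
```

Emit:
{"name": "move_arm", "arguments": {
  "rows": [0, 0, 0, 0, -1, 0, 0, 0, 0, -1, 0, 0, 0, 0, -1, 0, 0, 0, 0, -1, 0, 0, 0, 0, -1],
  "force": 20
}}

```text
t: 5.55
ee_pos: [0.4484, 0.2402, 0.0626]
eef_rot: [[0.628, 0.778, 0.002], [0.778, -0.628, 0.002], [0.002, 0.0, -1.0]]
force: [1.7, 0.3, 1.9]
finger_gap: 0.14
```

```bash
python3 - <<'E'
from h import *
plan([.4481,.2382,.062],51); o=observe(); print(np.round(o['joint_positions'],2),o['torque'],o['force'])
snap('wrist','w2.png')
E
```

```text
at [0.4484 0.2402 0.0626] shift [-0.007  0.004  0.003] rows 1.0
heading x 51.08 j7 -0.423
yaw cw deg 0.08 frac 0.003
[-0.03  0.76 -0.8   1.98  0.8   0.76 -0.42] [ 0.14224203 -0.22236456  0.12783382] [1.72082529 0.27673507 1.92394824]
```

View pics/w2.png

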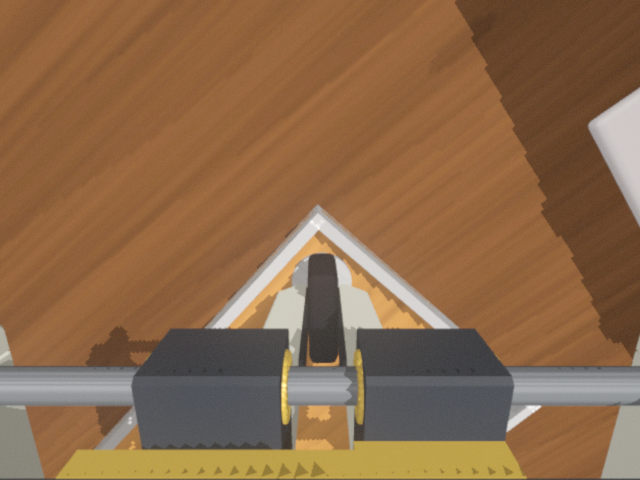

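The wing is held between the pads (gap 13 mm, upper finger area around (322,300)). Now I turn it clockwise.

Emit:
{"name": "move_arm", "arguments": {
  "rows": [0, 0, 0, 0.2, -1, 0, 0, 0, 0.2, -1, 0, 0, 0, 0.2, -1, 0, 0, 0, 0.2, -1, 0, 0, 0, 0.2, -1]
}}

```text
t: 6.1
ee_pos: [0.4476, 0.2398, 0.0624]
eef_rot: [[0.935, 0.356, 0.0], [0.356, -0.935, 0.001], [0.0, -0.0, -1.0]]
force: [0.7, 1.5, 3.6]
finger_gap: 0.136
```

Emit:
{"name": "move_arm", "arguments": {
  "rows": [0, 0, 0, 0.2, -1, 0, 0, 0, 0.2, -1, 0, 0, 0, 0.2, -1, 0, 0, 0, 0.2, -1, 0, 0, 0, 0.2, -1]
}}

```text
t: 6.6
ee_pos: [0.447, 0.2399, 0.0623]
eef_rot: [[0.987, -0.159, -0.001], [-0.159, -0.987, 0.0], [-0.001, -0.0, -1.0]]
force: [-0.6, 0.9, 3.2]
finger_gap: 0.144
```

```bash
python3 - <<'E'
from h import *
plan([.4484,.2402,.0626],-79); o=observe(); print(np.round(o['joint_positions'],2),o['torque'],o['force'])
s=snap('top'); c=s['color'][190:300,210:350]; cv2.imwrite('pics/t2.png',cv2.resize(c,None,fx=5,fy=5,interpolation=cv2.INTER_CUBIC)[:,:,::-1])
E
```

```text
at [0.447  0.2399 0.0623] shift [ 0.005 -0.002 -0.001] rows 1.0
heading x -9.15 j7 -1.242
yaw cw deg 69.85 frac 2.328
[-0.19  0.67 -0.52  1.98  0.56  0.63 -1.24] [0.08074834 0.46500465 0.12102195] [-0.61719078  0.92613944  3.20757666]
```

View pics/t2.png

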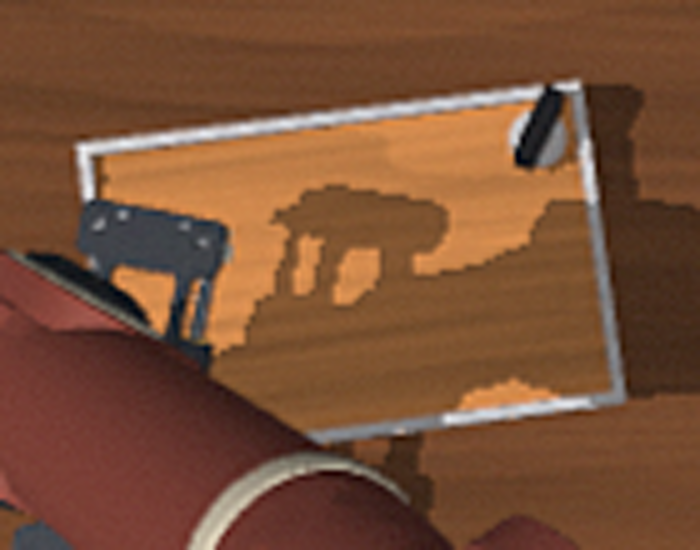

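Emit:
{"name": "move_arm", "arguments": {
  "rows": [0, 0, 0, 0.23, -1, 0, 0, 0, 0.23, -1, 0, 0, 0, 0.23, -1, 0, 0, 0, 0.23, -1, 0, 0, 0, 0.23, -1]
}}

```text
t: 7.15
ee_pos: [0.4464, 0.2403, 0.0622]
eef_rot: [[0.725, -0.689, -0.002], [-0.689, -0.725, 0.001], [-0.002, 0.001, -1.0]]
force: [-1.9, 1.1, 4.2]
finger_gap: 0.141
```

Emit:
{"name": "move_arm", "arguments": {
  "rows": [0, 0, 0, 0.23, -1, 0, 0, 0, 0.23, -1, 0, 0, 0, 0.23, -1, 0, 0, 0, 0.23, -1, 0, 0, 0, 0.23, -1]
}}

```text
t: 7.65
ee_pos: [0.4463, 0.241, 0.0623]
eef_rot: [[0.207, -0.978, -0.002], [-0.978, -0.207, 0.002], [-0.002, 0.001, -1.0]]
force: [-2.0, 3.1, 3.8]
finger_gap: 0.142
```

Emit:
{"name": "move_arm", "arguments": {
  "rows": [0, 0, 0, 0, -1, 0, 0, 0, 0, -0.2, 0, 0, 0, 0, -0.2, 0, 0, 0, 0, -0.2, 0, 0, 0, 0, -0.2]
}}

```text
t: 8.15
ee_pos: [0.4479, 0.2386, 0.0617]
eef_rot: [[0.209, -0.978, -0.0], [-0.978, -0.209, -0.001], [0.001, 0.0, -1.0]]
force: [-0.3, 0.2, -0.5]
finger_gap: 0.391
```

Emit:
{"name": "move_arm", "arguments": {
  "rows": [0, 0, -0.1, 0, -0.2, 0, 0, -0.1, 0, -0.2, 0, 0, 0, -0.28, -0.2, 0, 0, 0, -0.28, -0.2, 0, 0, 0, -0.28, -0.2]
}}

```text
t: 8.65
ee_pos: [0.4479, 0.2389, 0.1121]
eef_rot: [[0.61, -0.792, 0.001], [-0.792, -0.61, -0.0], [0.001, -0.0, -1.0]]
force: [0.5, -0.1, -0.1]
finger_gap: 0.402
```

```bash
python3 - <<'E'
from h import *
plan([.4476,.2395,.0626],100); o=observe(); print(np.round(o['joint_positions'],2),o['torque'],o['force'])
E
```

```text
at [0.4479 0.2389 0.1121] shift [-0.003 -0.     0.198] rows 1.0
heading x -52.38 j7 -1.738
yaw cw deg 27.62 frac 0.921
[-0.3   0.56 -0.34  1.95  0.29  0.68 -1.74] [-0.06856522 -0.04525398 -0.00275954] [ 0.54522692 -0.0546036  -0.07584545]
```

Emit:
{"name": "move_arm", "arguments": {
  "rows": [0, 0, 0, -0.286, -0.2, 0, 0, 0, -0.286, -0.2, 0, 0, 0, -0.286, -0.2, 0, 0, 0, -0.286, -0.2, 0, 0, 0, -0.286, -0.2]
}}

```text
t: 9.15
ee_pos: [0.4479, 0.2387, 0.1118]
eef_rot: [[0.986, -0.165, -0.0], [-0.165, -0.986, -0.001], [0.0, 0.001, -1.0]]
force: [-0.7, 0.2, 0.4]
finger_gap: 0.402
```

Emit:
{"name": "move_arm", "arguments": {
  "rows": [0, 0, 0, -0.286, -0.2, 0, 0, 0, -0.286, -0.2, 0, 0, 0, -0.286, -0.2, 0, 0, 0, -0.286, -0.2, 0, 0, 0, -0.286, -0.2]
}}

```text
t: 9.65
ee_pos: [0.4479, 0.2387, 0.1118]
eef_rot: [[0.835, 0.551, 0.0], [0.551, -0.835, -0.001], [-0.0, 0.001, -1.0]]
force: [0.5, -0.2, -0.9]
finger_gap: 0.403
```

Emit:
{"name": "move_arm", "arguments": {
  "rows": [0, 0, 0, -0.286, -0.2, 0, 0, 0, -0.286, -0.2, 0, 0, 0, -0.286, -0.2, 0, 0, 0, -0.286, -0.2, 0, 0, 0, -0.286, -0.2]
}}

```text
t: 10.15
ee_pos: [0.448, 0.2386, 0.1117]
eef_rot: [[0.237, 0.972, 0.0], [0.972, -0.237, -0.001], [-0.001, 0.0, -1.0]]
force: [0.0, -0.3, 0.1]
finger_gap: 0.403
```

Emit:
{"name": "move_arm", "arguments": {
  "rows": [0, 0, 0, -0.286, -0.2, 0, 0, 0, -0.286, -0.2, 0, 0, 0, -0.286, -0.2, 0, 0, 0, 0, -0.2, 0, 0, 0, 0, -0.2]
}}

```text
t: 10.65
ee_pos: [0.4478, 0.2389, 0.1117]
eef_rot: [[-0.199, 0.98, -0.0], [0.98, 0.199, -0.0], [-0.0, -0.0, -1.0]]
force: [0.3, 0.4, -0.4]
finger_gap: 0.4
```

```bash
python3 - <<'E'
from h import *
plan([.4468,.2402,.0622],102); o=observe(); print(np.round(o['joint_positions'],2),o['force'])
E
```

```text
at [0.4478 0.2389 0.1117] shift [ 0.006 -0.003  0.198] rows 1.0
heading x 101.5 j7 0.393
yaw cw deg -0.5 frac -0.017
[ 0.12  0.78 -1.08  1.94  0.85  0.97  0.39] [ 0.27592111  0.42977985 -0.38641978]
```

Emit:
{"name": "move_arm", "arguments": {
  "rows": [0.006, -0.003, 0.1, 0, -0.2, 0, 0, 0.098, 0, -0.2, 0, 0, 0, 0, -0.2, 0, 0, 0, 0, -1, 0, 0, 0, 0, -1]
}}

```text
t: 11.15
ee_pos: [0.4472, 0.2414, 0.0636]
eef_rot: [[-0.202, 0.979, 0.002], [0.979, 0.202, 0.001], [0.001, 0.002, -1.0]]
force: [1.2, 1.0, -0.5]
finger_gap: 0.278
```

Emit:
{"name": "move_arm", "arguments": {
  "rows": [0, 0, 0, 0, -1, 0, 0, 0, 0, -1, 0, 0, 0, 0.2, -1, 0, 0, 0, 0.2, -1, 0, 0, 0, 0.2, -1]
}}

```text
t: 11.65
ee_pos: [0.447, 0.2412, 0.0632]
eef_rot: [[0.114, 0.993, 0.001], [0.993, -0.114, 0.001], [0.002, 0.001, -1.0]]
force: [0.2, 0.6, 2.0]
finger_gap: 0.138
```

Emit:
{"name": "move_arm", "arguments": {
  "rows": [0, 0, 0, 0.2, -1, 0, 0, 0, 0.2, -1, 0, 0, 0, 0.2, -1, 0, 0, 0, 0.2, -1, 0, 0, 0, 0.2, -1]
}}

```text
t: 12.15
ee_pos: [0.447, 0.2412, 0.0632]
eef_rot: [[0.595, 0.804, 0.001], [0.804, -0.595, 0.001], [0.002, 0.0, -1.0]]
force: [0.7, 0.9, -0.2]
finger_gap: 0.138
```

Emit:
{"name": "move_arm", "arguments": {
  "rows": [0, 0, 0, 0.2, -1, 0, 0, 0, 0.2, -1, 0, 0, 0, 0.2, -1, 0, 0, 0, 0.2, -1, 0, 0, 0, 0.2, -1]
}}

```text
t: 12.65
ee_pos: [0.4471, 0.2414, 0.0631]
eef_rot: [[0.917, 0.399, 0.001], [0.399, -0.917, 0.001], [0.002, -0.001, -1.0]]
force: [1.3, 0.3, -0.2]
finger_gap: 0.143
```

Emit:
{"name": "move_arm", "arguments": {
  "rows": [0, 0, 0, 0.2, -1, 0, 0, 0, 0.2, -1, 0, 0, 0, 0, -1, 0, 0, 0, 0, -1, 0, 0, 0, 0, -1]
}}

```text
t: 13.15
ee_pos: [0.447, 0.2415, 0.0629]
eef_rot: [[0.979, 0.204, 0.001], [0.204, -0.979, 0.002], [0.001, -0.001, -1.0]]
force: [0.6, 1.6, 1.1]
finger_gap: 0.143
```

```bash
python3 - <<'E'
from h import *
plan([.4468,.2402,.0622],11.2); o=observe(); print(np.round(o['joint_positions'],2),o['force'])
E
```

```text
at [0.447  0.2415 0.0629] shift [-0.002  0.005  0.003] rows 1.0
heading x 11.79 j7 -0.964
yaw cw deg 0.59 frac 0.02
[-0.14  0.7  -0.62  1.98  0.64  0.66 -0.96] [0.60455498 1.61276052 1.11327425]
```

Emit:
{"name": "move_arm", "arguments": {
  "rows": [0, 0, 0, 0, -0.2, 0, 0, 0, 0, -0.2, 0, 0, 0, 0, -0.2, 0, 0, -0.1, 0, -0.2, 0, 0, -0.12, 0, -0.2]
}}

```text
t: 13.65
ee_pos: [0.4454, 0.2396, 0.1169]
eef_rot: [[0.979, 0.204, -0.004], [0.204, -0.979, -0.002], [-0.004, 0.001, -1.0]]
force: [1.3, 0.8, -0.0]
finger_gap: 0.397
```

Emit:
{"name": "move_arm", "arguments": {
  "rows": [0.09, 0.17, 0, 0, -0.2, 0.09, 0.17, 0, 0, -0.2, 0.09, 0.17, 0, 0, -0.2, 0.09, 0.17, 0, 0, -0.2, 0.09, 0.17, 0, 0, -0.2]
}}

```text
t: 14.15
ee_pos: [0.6005, 0.0533, 0.1172]
eef_rot: [[0.979, 0.203, -0.001], [0.203, -0.979, -0.0], [-0.001, 0.0, -1.0]]
force: [0.2, -0.2, 0.0]
finger_gap: 0.403
```

Emit:
{"name": "move_arm", "arguments": {
  "rows": [0, 0.08, 0, -0.256, -0.2, 0, 0, 0, -0.256, -0.2, 0, 0, 0, -0.256, -0.2, 0, 0, 0, -0.256, -0.2, 0, 0, 0, -0.256, -0.2]
}}

```text
t: 14.65
ee_pos: [0.6034, 0.0354, 0.117]
eef_rot: [[0.637, 0.771, -0.001], [0.771, -0.637, -0.0], [-0.001, -0.001, -1.0]]
force: [-0.1, 0.8, 0.1]
finger_gap: 0.399
```

Emit:
{"name": "move_arm", "arguments": {
  "rows": [0, 0, 0, -0.256, -0.2, 0, 0, 0, -0.256, -0.2, 0, 0, 0, 0, -0.2, 0, 0, 0, 0, -0.2]
}}

```text
t: 15.05
ee_pos: [0.6036, 0.0356, 0.1171]
eef_rot: [[0.418, 0.909, -0.001], [0.909, -0.418, -0.0], [-0.0, -0.001, -1.0]]
force: [0.0, -1.2, -0.1]
finger_gap: 0.4
```

```bash
python3 - <<'E'
from h import *
plan([.6047,.036,.051],65.5); o=observe(); print(np.round(o['joint_positions'],2),o['force'])
s=snap('wrist','w3.png'); print(w2px(s,[.6047,.036,.0591]))
E
```

```text
at [0.6036 0.0356 0.1171] shift [0.003 0.004 0.264] rows 2.0
heading x 65.31 j7 0.383
yaw cw deg -0.19 frac -0.006
[ 0.43  0.83 -0.94  1.66  0.76  1.05  0.38] [ 0.00490904 -1.24107293 -0.06071086]
[322.40437695 262.81969902]
```

View pics/w3.png

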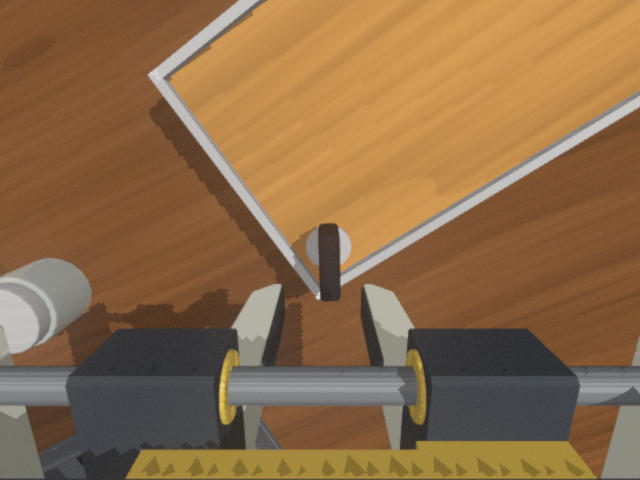

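Emit:
{"name": "move_arm", "arguments": {
  "rows": [0.022, 0.004, 0.1, 0, -0.2, 0, 0, 0.1, 0, -0.2, 0, 0, 0.064, 0, -0.2, 0, 0, 0, 0, -0.2, 0, 0, 0, 0, -1]
}}

```text
t: 15.6
ee_pos: [0.6074, 0.0407, 0.0518]
eef_rot: [[0.416, 0.91, 0.0], [0.91, -0.416, 0.0], [0.0, 0.0, -1.0]]
force: [0.5, 0.4, 0.9]
finger_gap: 0.353
```

Emit:
{"name": "move_arm", "arguments": {
  "rows": [0, 0, 0, 0, -1, 0, 0, 0, 0, -1, 0, 0, 0, 0, -1, 0, 0, 0, 0, -1, 0, 0, 0, 0, -1]
}}

```text
t: 16.1
ee_pos: [0.6072, 0.0388, 0.0523]
eef_rot: [[0.416, 0.909, 0.0], [0.909, -0.416, -0.003], [-0.003, 0.001, -1.0]]
force: [-2.0, -3.6, 5.8]
finger_gap: 0.139
```

Emit:
{"name": "move_arm", "arguments": {
  "rows": [0, 0, -0.008, 0, -1, 0, 0, -0.008, 0, -1, 0, 0, -0.004, 0, -1, 0, 0, 0, 0, -1, 0, 0, 0, 0, -1]
}}

```text
t: 16.6
ee_pos: [0.6059, 0.0394, 0.0552]
eef_rot: [[0.415, 0.91, -0.003], [0.91, -0.415, -0.002], [-0.003, -0.002, -1.0]]
force: [-1.0, -3.7, -8.4]
finger_gap: 0.138
```

```bash
python3 - <<'E'
from h import *
plan([.6047,.036,.051],65.5); o=observe(); print(np.round(o['joint_positions'],2),o['force'],o['torque'])
E
```

```text
at [0.6059 0.0394 0.0552] shift [-0.014  0.002  0.017] rows 1.0
heading x 65.46 j7 0.323
yaw cw deg -0.04 frac -0.001
[ 0.39  0.91 -0.88  1.7   0.84  0.96  0.32] [-1.00402428 -3.6566355  -8.36348579] [-0.83664003  0.12487768  0.08322655]
```

Emit:
{"name": "move_arm", "arguments": {
  "rows": [0, 0, -0.0005, 0.25, -1, 0, 0, -0.0005, 0.25, -1, 0, 0, -0.0005, 0.25, -1, 0, 0, -0.0005, 0.25, -1, 0, 0, -0.0005, 0.25, -1]
}}

```text
t: 17.1
ee_pos: [0.6046, 0.0386, 0.0559]
eef_rot: [[0.886, 0.464, -0.006], [0.464, -0.886, -0.004], [-0.007, 0.001, -1.0]]
force: [-3.5, -5.8, -6.5]
finger_gap: 0.141
```

Emit:
{"name": "move_arm", "arguments": {
  "rows": [0, 0, -0.0005, 0.25, -1, 0, 0, -0.0005, 0.25, -1, 0, 0, -0.0005, 0.25, -1, 0, 0, -0.0005, 0.25, -1, 0, 0, -0.0005, 0.25, -1]
}}

```text
t: 17.6
ee_pos: [0.6032, 0.0387, 0.0563]
eef_rot: [[0.985, -0.171, -0.009], [-0.171, -0.985, -0.004], [-0.008, 0.005, -1.0]]
force: [-4.7, -4.0, -5.9]
finger_gap: 0.142
```

Emit:
{"name": "move_arm", "arguments": {
  "rows": [0, 0, -0.0005, 0.25, -1, 0, 0, -0.0005, 0.25, -1, 0, 0, -0.0005, 0.25, -1, 0, 0, -0.0005, 0.25, -1, 0, 0, -0.0005, 0.25, -1]
}}

```text
t: 18.1
ee_pos: [0.6027, 0.0396, 0.0568]
eef_rot: [[0.678, -0.735, -0.01], [-0.735, -0.678, -0.002], [-0.005, 0.009, -1.0]]
force: [-5.4, -4.7, -5.4]
finger_gap: 0.142
```

Emit:
{"name": "move_arm", "arguments": {
  "rows": [0, 0, -0.0005, 0.25, -1, 0, 0, -0.0005, 0.25, -1, 0, 0, -0.0005, 0.25, -1, 0, 0, -0.0005, 0.25, -1, 0, 0, -0.0005, 0.25, -1]
}}

```text
t: 18.6
ee_pos: [0.6026, 0.0407, 0.0574]
eef_rot: [[0.091, -0.996, -0.01], [-0.996, -0.091, -0.0], [-0.0, 0.01, -1.0]]
force: [-4.7, -3.9, -5.4]
finger_gap: 0.14
```

Emit:
{"name": "move_arm", "arguments": {
  "rows": [0, 0, 0, 0, -1, 0, 0, 0, 0, -1]
}}

```text
t: 18.8
ee_pos: [0.6033, 0.041, 0.0575]
eef_rot: [[0.096, -0.995, -0.008], [-0.995, -0.096, -0.0], [-0.001, 0.008, -1.0]]
force: [-4.5, -3.2, -5.7]
finger_gap: 0.137
```

```bash
python3 - <<'E'
from h import *
plan([.6047,.036,.051],65.5); o=observe(); print(np.round(o['joint_positions'],2),o['force'],o['torque'])
E
```

```text
at [0.6033 0.041  0.0575] shift [ 0.021 -0.004  0.026] rows 1.0
heading x -84.47 j7 -1.771
yaw cw deg 30.03 frac 1.001
[ 0.02  0.75 -0.21  1.71  0.22  0.72 -1.77] [-4.50227564 -3.21792618 -5.72016933] [-0.69082208  1.07062752 -0.06010472]
```

Emit:
{"name": "move_arm", "arguments": {
  "rows": [0, 0, 0, 0.25, -1, 0, 0, 0, 0.25, -1, 0, 0, 0, 0.25, -1, 0, 0, 0, 0.25, -1, 0, 0, 0, 0.25, -1]
}}

```text
t: 19.3
ee_pos: [0.6033, 0.042, 0.0581]
eef_rot: [[-0.533, -0.846, -0.008], [-0.846, 0.533, 0.001], [0.003, 0.007, -1.0]]
force: [-6.3, -1.9, -1.7]
finger_gap: 0.138
```

Emit:
{"name": "move_arm", "arguments": {
  "rows": [0, 0, 0, 0, -1, 0, 0, 0, 0, -0.2, 0, 0, 0, 0, -0.2, 0, 0, 0, 0, -0.2, 0, 0, -0.08, 0, -0.2]
}}

```text
t: 19.8
ee_pos: [0.6067, 0.0419, 0.0778]
eef_rot: [[-0.529, -0.848, -0.002], [-0.849, 0.529, 0.002], [-0.0, 0.002, -1.0]]
force: [-0.0, 0.5, -0.3]
finger_gap: 0.39
```

Emit:
{"name": "move_arm", "arguments": {
  "rows": [0, 0, -0.12, 0, -0.2, 0, 0, 0, -0.28, -0.2, 0, 0, 0, -0.28, -0.2, 0, 0, 0, -0.28, -0.2, 0, 0, 0, -0.28, -0.2]
}}

```text
t: 20.3
ee_pos: [0.6088, 0.0418, 0.1102]
eef_rot: [[0.034, -0.999, 0.004], [-0.999, -0.034, 0.002], [-0.002, -0.004, -1.0]]
force: [-0.3, 0.0, -1.3]
finger_gap: 0.4
```

```bash
python3 - <<'E'
from h import *
plan([.604,.039,.054],57.8); o=observe(); print(np.round(o['joint_positions'],2),o['force'],o['torque'])
E
```

```text
at [0.6088 0.0418 0.1102] shift [0.011 0.021 0.225] rows 2.0
heading x -88.03 j7 -1.791
yaw cw deg 34.17 frac 1.139
[ 0.02  0.68 -0.2   1.67  0.17  0.81 -1.79] [-0.33346168  0.04194639 -1.25326399] [ 0.01300801  0.01791263 -0.00565408]
```

Emit:
{"name": "move_arm", "arguments": {
  "rows": [0, 0, 0, -0.286, -0.2, 0, 0, 0, -0.286, -0.2, 0, 0, 0, -0.286, -0.2, 0, 0, 0, -0.286, -0.2, 0, 0, 0, -0.286, -0.2]
}}

```text
t: 20.8
ee_pos: [0.6088, 0.0417, 0.1101]
eef_rot: [[0.705, -0.709, 0.004], [-0.709, -0.705, 0.002], [0.001, -0.004, -1.0]]
force: [-1.0, 0.0, -0.7]
finger_gap: 0.398
```

Emit:
{"name": "move_arm", "arguments": {
  "rows": [0, 0, 0, -0.286, -0.2, 0, 0, 0, -0.286, -0.2, 0, 0, 0, -0.286, -0.2, 0, 0, 0, -0.286, -0.2, 0, 0, 0, -0.286, -0.2]
}}

```text
t: 21.3
ee_pos: [0.6088, 0.0415, 0.1101]
eef_rot: [[0.999, -0.04, 0.004], [-0.04, -0.999, 0.002], [0.004, -0.002, -1.0]]
force: [-0.3, 0.0, -0.7]
finger_gap: 0.402
```

Emit:
{"name": "move_arm", "arguments": {
  "rows": [0, 0, 0, -0.286, -0.2, 0, 0, 0, -0.286, -0.2, 0, 0, 0, -0.286, -0.2, 0, 0, 0, -0.286, -0.2, 0, 0, 0, -0.286, -0.2]
}}

```text
t: 21.8
ee_pos: [0.6087, 0.0414, 0.1101]
eef_rot: [[0.759, 0.651, 0.004], [0.651, -0.759, 0.002], [0.004, 0.001, -1.0]]
force: [-0.5, 0.5, 0.0]
finger_gap: 0.396
```

Emit:
{"name": "move_arm", "arguments": {
  "rows": [0, 0, 0, -0.286, -0.2, 0, 0, 0, -0.286, -0.2, 0, 0, 0, 0, -0.2, 0, 0, 0, 0, -0.2]
}}

```text
t: 22.2
ee_pos: [0.608, 0.0409, 0.1095]
eef_rot: [[0.541, 0.841, 0.002], [0.841, -0.541, 0.002], [0.002, 0.001, -1.0]]
force: [0.9, -0.4, -0.2]
finger_gap: 0.404
```

```bash
python3 - <<'E'
from h import *
plan([.604,.039,.054],58); o=observe(); print(np.round(o['joint_positions'],2))
s=snap('wrist','w4.png')
g=s['color'].max(2)[200:310,290:370]<70
n,l,st,c=cv2.connectedComponentsWithStats(g.astype(np.uint8)); print(st,c)
for i in range(1,n):
    if st[i,4]>150:
        pts=np.argwhere(l==i)[:,::-1].astype(np.float32); print(cv2.minAreaRect(pts))
E
```

```text
at [0.608  0.0409 0.1095] shift [-0.016 -0.009  0.222] rows 2.0
heading x 57.22 j7 0.264
yaw cw deg -0.78 frac -0.026
[ 0.39  0.83 -0.88  1.66  0.73  1.02  0.26]
[[   0    0   80  110 7507]
 [  23   26    1    1    1]
 [  19   27   12   11   50]
 [  28   26    1    1    1]
 [  29   27    2    2    2]
 [  32   27    2    2    3]
 [  32   29    6    5   15]
 [  36   35    3    2    4]
 [  18   39   22   67 1092]
 [  35   39    2    2    2]
 [  29   41    1    1    1]
 [  33   40    1    1    1]
 [  23   42    1    1    1]
 [  31   44    1    2    2]
 [  35   44    1    1    1]
 [  36   45    3    5   10]
 [  30   47    2    1    2]
 [  34   49    1    1    1]
 [  71   88    8   22  104]] [[ 40.77767417  50.75715998]
 [ 23.          26.        ]
 [ 23.82        32.32      ]
 [ 28.          26.        ]
 [ 29.5         27.5       ]
 [ 32.66666667  27.33333333]
 [ 34.4         31.6       ]
 [ 37.25        35.5       ]
 [ 28.41208791  77.51648352]
 [ 35.5         39.5       ]
 [ 29.          41.        ]
 [ 33.          40.        ]
 [ 23.          42.        ]
 [ 31.          44.5       ]
 [ 35.          44.        ]
 [ 37.3         47.4       ]
 [ 30.5         47.        ]
 [ 34.          49.        ]
 [ 73.75961538 101.39423077]]
((28.6822566986084, 71.97726440429688), (66.23775482177734, 20.361616134643555), 88.8982925415039)
```

View pics/w4.png

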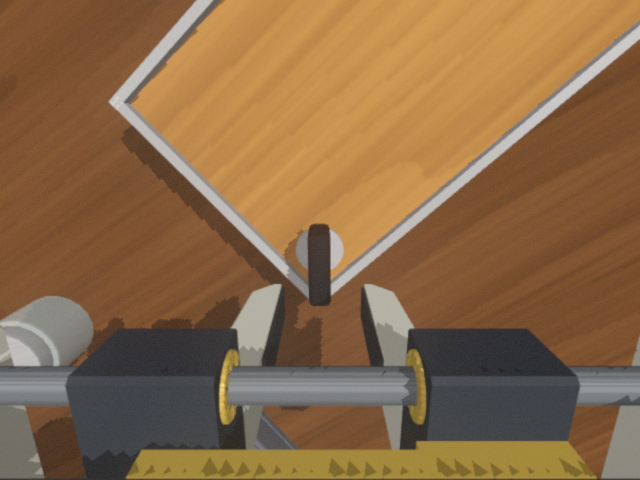

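```bash
python3 - <<'E'
from h import *
s=snap('wrist')
a,b=px2w(s,118,101,.044),px2w(s,317,297,.042); d=b-a; print(a,b,np.linalg.norm(d),np.degrees(np.arctan2(d[1],d[0])))
a,b=px2w(s,640,30,.044),px2w(s,350,279,.044); d=a-b; print(np.degrees(np.arctan2(d[1],d[0]))-90)
E
```

```text
[ 0.46264515 -0.00648454  0.044     ] [0.6307442  0.02287132 0.042     ] 0.17065479104965187 9.905914343613869
10.530685046236016
```

Emit:
{"name": "move_arm", "arguments": {
  "rows": [-0.007, 0, 0.1, 0, -0.2, 0, 0, 0.1, 0, -0.2, 0, 0, 0.022, 0, -0.2, 0, 0, 0, 0, -0.2, 0, 0, 0, 0, -1]
}}

```text
t: 22.8
ee_pos: [0.607, 0.0397, 0.0546]
eef_rot: [[0.538, 0.843, 0.002], [0.843, -0.538, 0.001], [0.002, 0.001, -1.0]]
force: [-0.6, -0.1, -0.6]
finger_gap: 0.355
```

Emit:
{"name": "move_arm", "arguments": {
  "rows": [0, 0, 0, 0, -1, 0, 0, 0, 0, -1, 0, 0, 0, 0, -1, 0, 0, 0, 0, -1, 0, 0, 0, 0, -1]
}}

```text
t: 23.3
ee_pos: [0.607, 0.0394, 0.0543]
eef_rot: [[0.538, 0.843, 0.002], [0.843, -0.538, 0.001], [0.002, 0.001, -1.0]]
force: [1.8, 0.8, 2.7]
finger_gap: 0.142
```

```bash
python3 - <<'E'
from h import *
plan([.604,.039,.054],10); o=observe(); print(np.round(o['joint_positions'],2),o['force'],o['torque'])
E
```

```text
at [0.607  0.0394 0.0543] shift [-0.008 -0.009  0.001] rows 1.0
heading x 57.44 j7 0.213
yaw cw deg 47.44 frac 1.581
[ 0.37  0.89 -0.83  1.7   0.8   0.92  0.21] [1.75076387 0.81143475 2.6988598 ] [-0.00068606 -0.207551    0.04015126]
```

Emit:
{"name": "move_arm", "arguments": {
  "rows": [0, 0, -0.0007, 0.25, -1, 0, 0, -0.0007, 0.25, -1, 0, 0, -0.0007, 0.25, -1, 0, 0, -0.0007, 0.25, -1, 0, 0, -0.0007, 0.25, -1]
}}

```text
t: 23.8
ee_pos: [0.6052, 0.0383, 0.055]
eef_rot: [[0.942, 0.336, -0.002], [0.336, -0.942, -0.002], [-0.003, 0.001, -1.0]]
force: [-2.9, -0.5, 6.1]
finger_gap: 0.143
```

Emit:
{"name": "move_arm", "arguments": {
  "rows": [0, 0, -0.0007, 0.25, -1, 0, 0, 0, 0, -1, 0, 0, 0, 0, -1]
}}

```text
t: 24.1
ee_pos: [0.6047, 0.0383, 0.0552]
eef_rot: [[0.977, 0.215, -0.003], [0.215, -0.977, -0.003], [-0.003, 0.002, -1.0]]
force: [-2.9, -1.2, 8.9]
finger_gap: 0.135
```

Emit:
{"name": "move_arm", "arguments": {
  "rows": [0, 0, 0, 0, -0.2, 0, 0, 0, 0, -0.2, 0, 0, 0, 0, -0.2, 0, 0, -0.1, 0, -0.2, 0, 0, -0.15, 0, -0.2]
}}

```text
t: 24.6
ee_pos: [0.6044, 0.0382, 0.1151]
eef_rot: [[0.977, 0.215, -0.006], [0.215, -0.977, -0.001], [-0.006, -0.001, -1.0]]
force: [0.4, 0.4, -0.0]
finger_gap: 0.395
```

Emit:
{"name": "move_arm", "arguments": {
  "rows": [-0.1, -0.1, -0.1, 0, 0, -0.1, -0.1, -0.1, 0, 0.5, -0.1, -0.1, -0.1, 0, 1, 0, 0, -0.1, 0, 1, 0, 0, 0, 0, 1]
}}

```text
t: 25.1
ee_pos: [0.5181, 0.098, 0.2204]
eef_rot: [[0.976, 0.217, 0.007], [0.217, -0.976, 0.002], [0.007, 0.0, -1.0]]
force: [0.7, -0.1, -0.7]
finger_gap: 0.777
```

```bash
python3 - <<'E'
from h import *
plan([.52,.14,.33],10); snap('wrist','w5.png'); snap('side','s5.png')
c=cv2.imread('pics/s5.png')[220:330,225:370]; cv2.imwrite('pics/s5c.png',cv2.resize(c,None,fx=5,fy=5,interpolation=cv2.INTER_CUBIC))
E
```

```text
at [0.5181 0.098  0.2204] shift [ 0.047 -0.162 -0.438] rows 3.0
heading x 12.55 j7 -0.443
yaw cw deg 2.55 frac 0.085
```

View pics/w5.png

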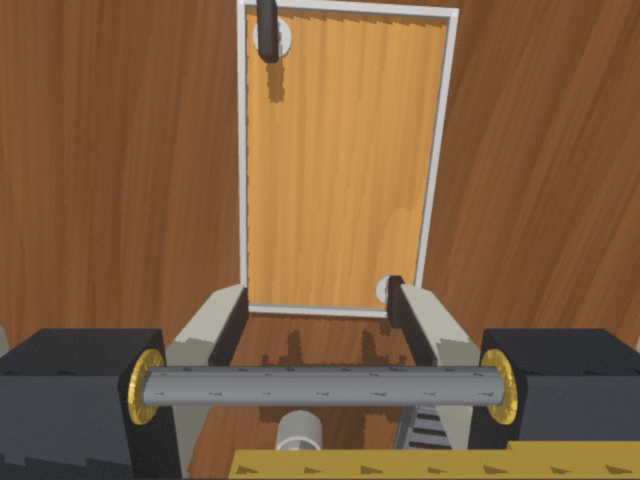

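View pics/s5c.png

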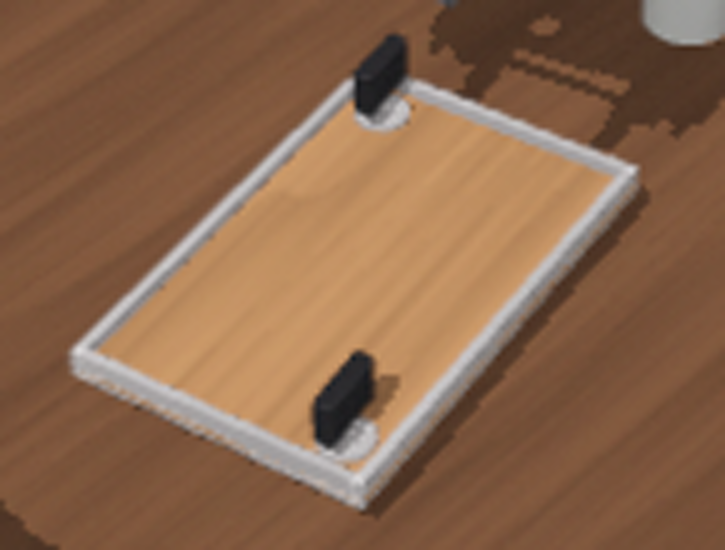

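```bash
python3 - <<'E'
from h import *
w=snap('wrist'); sd=snap('side')
A=[(w,'TL',(457.5,11)),(w,'BL',(238,1)),(w,'BR',(249,312))]
B=[(sd,'TL',(239.4,291)),(sd,'BL',(297.4,317.4)),(sd,'BR',(352.4,253.6))]
p=fit(A+B);fit(A);fit(B)
# old side obs with the 3 same corners for bias
fit([(sd,'TL',(239.1,289.5)),(sd,'BL',(296.4,314.1)),(sd,'BR',(352.2,253.7))])
print(sp(p,(*NEAR,.065)),sp(p,(*FAR,.065)))
for o in(NEAR,FAR): print(wing([sd],p,o,alphas=np.arange(40,140,1)))
E
```

```text
stand [ 0.5265  0.1362  0.1757 -0.0506] res [3.2, -2.7, -0.2, 0.1, -6.4, 3.1, 0.2, -2.3, 0.6, 0.1, -0.1, -1.6]
stand [0.5277 0.1358 0.1874 0.0192] res [5.3, -0.9, -0.4, 0.2, -1.1, 6.4]
stand [0.519  0.143  0.1727 0.0107] res [-0.2, -0.1, 0.2, -0.0, 0.0, 0.1]
stand [0.5191 0.1419 0.1586 0.0667] res [-0.3, 0.2, -0.1, 0.0, 0.4, -0.4]
[0.44291799 0.23664656 0.0594314 ] [0.60390114 0.03786008 0.07040232]
[(np.float32(0.632), 89), (np.float32(0.631), 93), (np.float32(0.63), 88), (np.float32(0.629), 91)]
[(np.float32(0.706), 98), (np.float32(0.704), 100), (np.float32(0.704), 99), (np.float32(0.704), 96)]
```

Emit:
{"name": "move_arm", "arguments": {
  "rows": [0.008, -0.072, -0.14, 0, 1, 0.008, -0.072, -0.14, 0, 1, 0.008, -0.072, -0.14, 0, 1, 0.008, -0.072, -0.14, 0, 1, 0, 0, 0, 0, 1]
}}

```text
t: 25.8
ee_pos: [0.51, 0.1726, 0.3607]
eef_rot: [[0.976, 0.219, 0.006], [0.219, -0.976, 0.006], [0.007, -0.005, -1.0]]
force: [-0.3, 0.4, 0.5]
finger_gap: 0.997
```

Emit:
{"name": "move_arm", "arguments": {
  "rows": [0, 0, 0, 0, 1, 0, 0, 0, 0, 1, 0, 0, 0, 0, 1]
}}

```text
t: 26.1
ee_pos: [0.509, 0.1664, 0.3549]
eef_rot: [[0.977, 0.213, -0.004], [0.213, -0.977, -0.002], [-0.004, 0.001, -1.0]]
force: [0.1, 0.5, 0.3]
finger_gap: 1.0
```

```bash
python3 - <<'E'
from h import *
s=snap('wrist','w6.png'); import pickle; pickle.dump(s,open('w6.pkl','wb'))
p=(.523,.139,.176,0)
print({k:w2px(s,sp(p,C[k])).round(1) for k in C})
c=s['color'][20:310,180:460]; cv2.imwrite('pics/w6c.png',cv2.resize(c,None,fx=2,fy=2,interpolation=cv2.INTER_CUBIC)[:,:,::-1])
E
```

```text
{'TL': array([408.1, 109.2]), 'TR': array([387.4, 317.8]), 'BR': array([260.8, 313. ]), 'BL': array([259.2, 102.9])}
```

View pics/w6c.png

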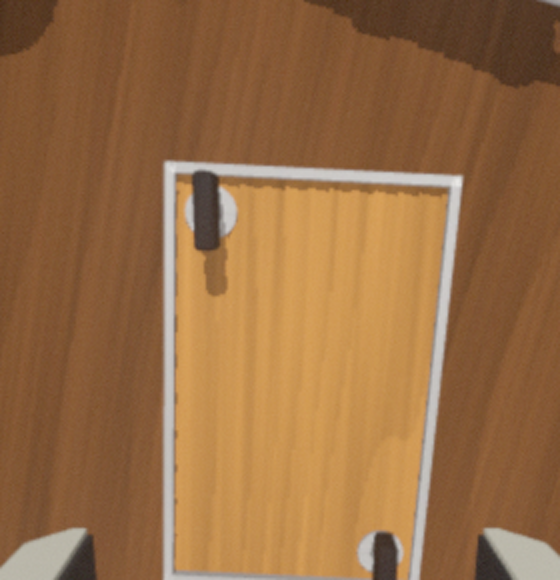

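```bash
python3 - <<'E'
from h import *; import pickle
s=pickle.load(open('w6.pkl','rb'))
A=[(s,'TL',(410.5,108.5)),(s,'BL',(262.5,101.5)),(s,'BR',(262.5,310.5)),(s,'TR',(388.5,313.5))]
fit(A); fit(A[:3])
f=lambda q:np.concatenate([w2px(s,sp((*q,0),C[k]))-uv for s,k,uv in A]); r=least_squares(f,(.52,.137,.17)); print(r.x,r.fun.round(1))
p=(*r.x,0)
for o in(NEAR,FAR): print(w2px(s,sp(p,(*o,.036)))*1, (w2px(s,sp(p,(*o,.036)))-[180,20])*2)
for o in((0,.045),(0,-.045)): print(sp(p,(*o,.036)))
t=snap('top','t6.png'); c=t['color'][195:325,365:500]; cv2.imwrite('pics/t6c.png',cv2.resize(c,None,fx=4,fy=4,interpolation=cv2.INTER_CUBIC)[:,:,::-1])
E
```

```text
stand [0.5235 0.1421 0.1713 0.0635] res [1.0, -0.2, -0.9, -0.7, 0.3, 1.5, -0.3, 0.4]
stand [ 0.5269  0.1406  0.1714 -0.0473] res [0.3, -0.5, 0.1, 0.0, -0.5, 0.9]
[0.52514185 0.14210223 0.17266866] [ 0.4 -1.3 -0.8 -1.1 -0.1  0.6  0.5  2.8]
[285.32058593 125.92544703] [210.64117186 211.85089405]
[370.28489389 295.07272836] [380.56978779 550.14545672]
[0.51741031 0.18643306 0.036     ]
[0.53287339 0.09777139 0.036     ]
```

View pics/t6c.png

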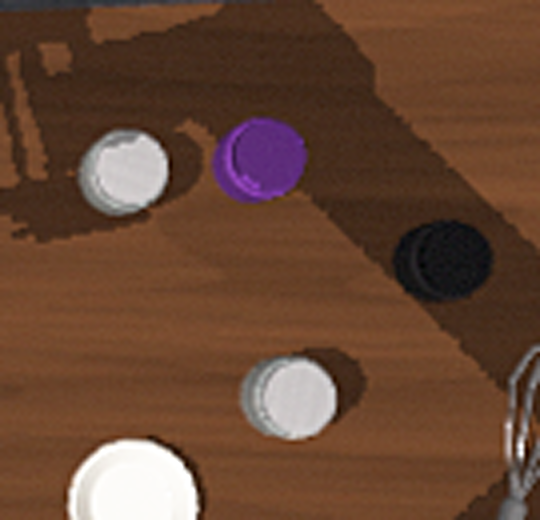

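Stand level: the level fit puts the knob bosses within 1 px of where they appear, and the side-view tilt has changed by −0.056 rad, which is the expected correction. In the crop, the clear jars are at full-image px (398,237) and (440,294); purple (431,234) and black (475,260) are not meant. The lower clear jar seems to have moved a little, so I'm measuring both again.

```bash
python3 - <<'E'
from h import *
t=snap('top'); s=snap('side')
for n,u,v in(('A',398,237.5),('B',439.5,294.5)):
    q=px2w(t,u,v,.057); print(n,q.round(4),'side lid px',w2px(s,q).round(1))
    # bright neutral blob near, in both views
    for nm,im,uv in(('top',t,(u,v)),('side',s,w2px(s,q))):
        x,y=np.round(uv).astype(int); r=16; c=im['color'][y-r:y+r,x-r:x+r].astype(int)
        m=((c.max(2)-c.min(2)<25)&(c.min(2)>(190 if nm=='top' else 175))).astype(np.uint8)
        k,l,st,ce=cv2.connectedComponentsWithStats(m); i=1+np.argmax(st[1:,4]); cc=ce[i]+[x-r,y-r]
        print('  ',nm,'blob',st[i].tolist(),cc.round(1),px2w(im,*cc,.057).round(4))
plan([.551,-.177,.2])
E
```

```text
A [ 0.5498 -0.1829  0.057 ] side lid px [363.8 208.6]
   top blob [7, 7, 17, 17, 213] [397.6 237.3] [ 0.5502 -0.1818  0.057 ]
   side blob [8, 12, 15, 9, 108] [363.3 209.2] [ 0.5488 -0.1794  0.057 ]
B [ 0.3981 -0.2965  0.057 ] side lid px [426.8 211.5]
   top blob [7, 8, 17, 18, 236] [439.4 294.2] [ 0.3988 -0.2962  0.057 ]
   side blob [8, 12, 16, 9, 118] [426.8 212. ] [ 0.3969 -0.2949  0.057 ]
at [0.5091 0.1675 0.3563] shift [-0.131  1.382  0.625] rows 8.0
heading x 12.39 j7 -0.467
```

Emit:
{"name": "move_arm", "arguments": {
  "rows": [-0.016, 0.155, 0.08, 0, 1, -0.016, 0.155, 0.08, 0, 1, -0.016, 0.155, 0.08, 0, 1, -0.016, 0.155, 0.08, 0, 1, -0.016, 0.155, 0.08, 0, 1],
  "force": 10
}}

```text
t: 26.8
ee_pos: [0.5313, -0.0272, 0.2563]
eef_rot: [[0.977, 0.215, 0.0], [0.215, -0.977, -0.0], [0.0, 0.0, -1.0]]
force: [1.0, -0.2, -0.4]
finger_gap: 1.0
```

Emit:
{"name": "move_arm", "arguments": {
  "rows": [-0.016, 0.155, 0.1, 0, 1, -0.016, 0.155, 0.1, 0, 1, -0.016, 0.155, 0.1, 0, 1, -0.013, 0.155, 0.1, 0, 1, 0, 0, 0, 0, 1]
}}

```text
t: 27.3
ee_pos: [0.5466, -0.1887, 0.152]
eef_rot: [[0.979, 0.204, -0.009], [0.204, -0.979, -0.003], [-0.009, 0.001, -1.0]]
force: [-0.8, -0.4, -0.3]
finger_gap: 1.001
```

Emit:
{"name": "move_arm", "arguments": {
  "rows": [0, 0, 0, 0, 1, 0, 0, 0, 0, 1, 0, 0, 0, 0, 1]
}}

```text
t: 27.6
ee_pos: [0.5506, -0.1781, 0.1582]
eef_rot: [[0.976, 0.218, 0.002], [0.218, -0.976, 0.0], [0.002, 0.0, -1.0]]
force: [0.1, 0.9, 0.4]
finger_gap: 1.001
```

```bash
python3 - <<'E'
from h import *
t=snap('side'); q=[.5495,-.181,.057]; x,y=np.round(w2px(t,q)).astype(int); r=20; c=t['color'][y-r:y+r,x-r:x+r].astype(int)
m=((c.max(2)-c.min(2)<25)&(c.min(2)>175)).astype(np.uint8); k,l,st,ce=cv2.connectedComponentsWithStats(m); print([(st[i].tolist(),px2w(t,*(ce[i]+[x-r,y-r]),.057).round(4)) for i in range(1,k) if st[i,4]>30])
plan([.5495,-.181,.01])
E
```

```text
[([13, 16, 15, 9, 115], array([ 0.5502, -0.1792,  0.057 ]))]
at [ 0.5505 -0.1783  0.1581] shift [-0.007  0.009  0.593] rows 3.0
heading x 12.59 j7 0.018
```

Emit:
{"name": "move_arm", "arguments": {
  "rows": [-0.005, 0.007, 0.13, 0, 1, 0, 0, 0.13, 0, 1, 0, 0, 0.13, 0, 1, 0, 0, 0.12, 0, 1, 0, 0, 0.08, 0, 1]
}}

```text
t: 28.15
ee_pos: [0.5486, -0.181, 0.0082]
eef_rot: [[0.976, 0.217, -0.001], [0.217, -0.976, 0.0], [-0.001, -0.001, -1.0]]
force: [0.3, 0.2, -0.1]
finger_gap: 0.999
```

Emit:
{"name": "move_arm", "arguments": {
  "rows": [0, 0, 0, 0, 1, 0, 0, 0, 0, 1, 0, 0, 0, 0, 0.4, 0, 0, 0, 0, 0.2, 0, 0, 0, 0, 0],
  "force": 8
}}

```text
t: 28.65
ee_pos: [0.5496, -0.1822, 0.0106]
eef_rot: [[0.977, 0.215, 0.002], [0.215, -0.977, -0.001], [0.002, 0.001, -1.0]]
force: [-0.9, -0.0, -0.6]
finger_gap: 0.787
```

Emit:
{"name": "move_arm", "arguments": {
  "rows": [0, 0, 0, 0, -0.5, 0, 0, 0, 0, -1, 0, 0, 0, 0, -1, 0, 0, 0, 0, -1, 0, 0, 0, 0, -1],
  "force": 10
}}

```text
t: 29.15
ee_pos: [0.5497, -0.182, 0.0099]
eef_rot: [[0.977, 0.215, 0.002], [0.215, -0.977, -0.0], [0.002, 0.0, -1.0]]
force: [1.0, -1.1, 4.0]
finger_gap: 0.6
```

Emit:
{"name": "move_arm", "arguments": {
  "rows": [0, 0, -0.03, 0, -1, 0, 0, -0.06, 0, -1, 0, 0, -0.1, 0, -1, 0, 0, -0.1, 0, -1, 0, 0, -0.06, 0, -1]
}}

```text
t: 29.65
ee_pos: [0.5495, -0.182, 0.0995]
eef_rot: [[0.977, 0.215, 0.002], [0.215, -0.977, -0.0], [0.002, 0.001, -1.0]]
force: [0.3, -0.4, -1.5]
finger_gap: 0.602
```

Emit:
{"name": "move_arm", "arguments": {
  "rows": [0, 0, -0.05, 0, -1, 0, 0, 0, 0, -1, 0, 0, 0, 0, -1]
}}

```text
t: 29.95
ee_pos: [0.5484, -0.1822, 0.1091]
eef_rot: [[0.977, 0.215, -0.001], [0.215, -0.977, -0.0], [-0.001, -0.0, -1.0]]
force: [0.3, -0.2, -1.7]
finger_gap: 0.602
```

```bash
python3 - <<'E'
from h import *
plan([.5329,.0978,.125],9.9); o=observe(); print(o['force'],o['finger_gap'])
E
```

```text
at [ 0.5484 -0.1822  0.1091] shift [ 0.18  -1.107 -0.064] rows 6.0
heading x 12.42 j7 -0.025
yaw cw deg 2.52 frac 0.084
[ 0.29747393 -0.23094186 -1.71386658] 0.6020837641037121
```

Emit:
{"name": "move_arm", "arguments": {
  "rows": [0, -0.04, -0.04, 0, -1, 0.01, -0.07, -0.03, 0, -1, 0.02, -0.11, 0, 0, -1, 0.02, -0.12, 0, 0, -1, 0.02, -0.12, 0, 0, -1]
}}

```text
t: 30.45
ee_pos: [0.5408, -0.0627, 0.1275]
eef_rot: [[0.976, 0.217, 0.0], [0.217, -0.976, 0.001], [0.001, -0.001, -1.0]]
force: [-0.4, 0.5, -0.4]
finger_gap: 0.6
```

Emit:
{"name": "move_arm", "arguments": {
  "rows": [0.02, -0.12, 0, 0, -1, 0.02, -0.12, 0, 0, -1, 0.02, -0.12, 0, 0, -1, 0.02, -0.12, 0, 0, -1, 0.02, -0.08, 0, 0, -1]
}}

```text
t: 30.95
ee_pos: [0.5341, 0.0813, 0.1278]
eef_rot: [[0.975, 0.221, -0.0], [0.221, -0.975, 0.003], [0.001, -0.002, -1.0]]
force: [-1.0, -0.2, -1.9]
finger_gap: 0.605
```

Emit:
{"name": "move_arm", "arguments": {
  "rows": [0.01, -0.05, 0, 0.04, -1, 0, -0.03, 0, 0.04, -1, 0, 0, 0, 0, -1, 0, 0, 0, 0, -1, 0, 0, 0, 0, -1]
}}

```text
t: 31.45
ee_pos: [0.5336, 0.096, 0.127]
eef_rot: [[0.985, 0.174, -0.0], [0.174, -0.985, -0.0], [-0.0, 0.0, -1.0]]
force: [-0.8, 0.2, -1.8]
finger_gap: 0.6
```

```bash
python3 - <<'E'
from h import *
plan([.5329,.0978,.047],9.9); o=observe(); print(o['force'],o['finger_gap'])
E
```

```text
at [0.5336 0.096  0.127 ] shift [-0.001 -0.008  0.32 ] rows 2.0
heading x 10.03 j7 -0.544
yaw cw deg 0.13 frac 0.004
[-0.80830175  0.1803509  -1.7520226 ] 0.6003015447390253
```

Emit:
{"name": "move_arm", "arguments": {
  "rows": [0, -0.006, 0.08, 0, -1, 0, 0, 0.1, 0, -1, 0, 0, 0.08, 0, -1, 0, 0, 0.04, 0, -1, 0, 0, 0.01, 0, -1]
}}

```text
t: 31.95
ee_pos: [0.533, 0.0971, 0.0485]
eef_rot: [[0.985, 0.174, -0.002], [0.174, -0.985, -0.001], [-0.002, 0.0, -1.0]]
force: [0.6, 0.7, -0.0]
finger_gap: 0.6
```

Emit:
{"name": "move_arm", "arguments": {
  "rows": [0, 0, 0.006, 0, -1, 0, 0, 0.003, 0, -1, 0, 0, 0, 0, -1, 0, 0, 0, 0, -1]
}}

```text
t: 32.35
ee_pos: [0.534, 0.0978, 0.0479]
eef_rot: [[0.985, 0.174, 0.001], [0.174, -0.985, 0.0], [0.001, -0.0, -1.0]]
force: [0.9, -0.6, -2.3]
finger_gap: 0.597
```

Emit:
{"name": "move_arm", "arguments": {
  "rows": [0, 0, 0.004, 0, -1, 0, 0, 0.004, 0, -1, 0, 0, 0, 0, -1, 0, 0, 0, 0, -1]
}}

```text
t: 32.75
ee_pos: [0.5338, 0.0977, 0.0455]
eef_rot: [[0.985, 0.174, 0.0], [0.174, -0.985, -0.0], [0.0, 0.0, -1.0]]
force: [-0.1, 0.1, 1.5]
finger_gap: 0.604
```

Emit:
{"name": "move_arm", "arguments": {
  "rows": [0, 0, 0, 0, 0.4, 0, 0, 0, 0, 0.6, 0, 0, 0, 0, 0.6, 0, 0, -0.05, 0, 0.6, 0, 0, -0.12, 0, 0.6]
}}

```text
t: 33.25
ee_pos: [0.5319, 0.0971, 0.0869]
eef_rot: [[0.985, 0.175, -0.005], [0.175, -0.985, -0.001], [-0.005, 0.0, -1.0]]
force: [-0.5, 0.4, 0.2]
finger_gap: 0.797
```

Emit:
{"name": "move_arm", "arguments": {
  "rows": [0, 0, -0.18, 0, 0.6, 0, 0, -0.1, 0, 1, -0.05, 0.1, 0, 0, 1, -0.09, 0.16, 0, 0, 1, -0.09, 0.16, 0, 0, 1]
}}

```text
t: 33.75
ee_pos: [0.4952, -0.0161, 0.159]
eef_rot: [[0.984, 0.177, 0.002], [0.177, -0.984, 0.0], [0.002, 0.0, -1.0]]
force: [0.2, -0.7, -1.1]
finger_gap: 0.996
```

Emit:
{"name": "move_arm", "arguments": {
  "rows": [-0.09, 0.16, 0, 0, 1, -0.09, 0.16, 0, 0, 1, -0.09, 0.16, 0, 0, 1, -0.09, 0.16, 0, 0, 1, -0.09, 0.16, 0, 0, 1]
}}

```text
t: 34.25
ee_pos: [0.4187, -0.2339, 0.1588]
eef_rot: [[0.985, 0.175, 0.001], [0.175, -0.985, -0.001], [0.001, 0.001, -1.0]]
force: [1.3, 0.1, -0.4]
finger_gap: 1.0
```

Emit:
{"name": "move_arm", "arguments": {
  "rows": [-0.08, 0.14, 0, 0, 1, -0.05, 0.09, 0, 0, 1, 0, 0, 0, 0, 1, 0, 0, 0, 0, 1, 0, 0, 0, 0, 1]
}}

```text
t: 34.75
ee_pos: [0.3982, -0.2928, 0.1583]
eef_rot: [[0.984, 0.177, 0.001], [0.177, -0.984, 0.001], [0.001, -0.0, -1.0]]
force: [-0.4, 1.0, -0.2]
finger_gap: 0.999
```

```bash
python3 - <<'E'
from h import *
for nm,th in(('side',175),('top',190)):
  t=snap(nm,nm+'7.png')
  for q in([.398,-.2955,.057],[.5329,.0978,.093]):
    x,y=np.round(w2px(t,q)).astype(int); r=20; c=t['color'][y-r:y+r,x-r:x+r].astype(int)
    m=((c.max(2)-c.min(2)<25)&(c.min(2)>th)).astype(np.uint8); k,l,st,ce=cv2.connectedComponentsWithStats(m); print(nm,[(st[i].tolist(),px2w(t,*(ce[i]+[x-r,y-r]),q[2]).round(4)) for i in range(1,k) if st[i,4]>30])
plan([.398,-.2955,.01],10)
E
```

```text
side [([12, 16, 16, 9, 117], array([ 0.3967, -0.295 ,  0.057 ]))]
side [([12, 13, 18, 15, 173], array([0.5323, 0.0989, 0.093 ]))]
top [([12, 11, 17, 18, 230], array([ 0.3987, -0.2956,  0.057 ]))]
top [([12, 11, 18, 18, 257], array([0.5328, 0.0982, 0.093 ]))]
at [ 0.3982 -0.2928  0.1582] shift [-0.003  0.01   0.593] rows 3.0
heading x 10.22 j7 0.264
yaw cw deg 0.22 frac 0.007
```

View pics/side7.png

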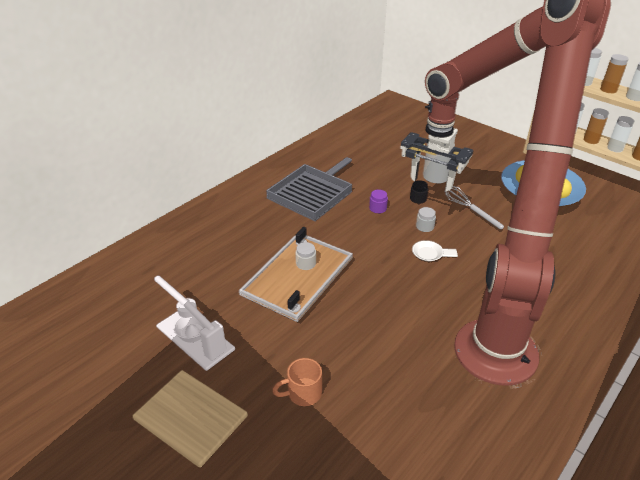

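Jar A stands upright on the shelf at px (306,257). Jar B is at (426,219), as measured, so I'm picking it up now.

Emit:
{"name": "move_arm", "arguments": {
  "rows": [-0.003, 0.009, 0.13, 0, 1, 0, 0, 0.13, 0, 1, 0, 0, 0.13, 0, 1, 0, 0, 0.12, 0, 1, 0, 0, 0.08, 0, 1],
  "force": 8
}}

```text
t: 35.35
ee_pos: [0.397, -0.2952, 0.0086]
eef_rot: [[0.984, 0.177, -0.001], [0.177, -0.984, 0.002], [-0.001, -0.002, -1.0]]
force: [-0.3, -0.4, 0.2]
finger_gap: 0.999
```

Emit:
{"name": "move_arm", "arguments": {
  "rows": [0, 0, 0, 0, 1, 0, 0, 0, 0, 1, 0, 0, 0, 0, 0.4, 0, 0, 0, 0, 0.2, 0, 0, 0, 0, 0]
}}

```text
t: 35.85
ee_pos: [0.3974, -0.2973, 0.0112]
eef_rot: [[0.985, 0.174, 0.001], [0.174, -0.985, -0.001], [0.001, 0.001, -1.0]]
force: [-0.1, 0.6, -0.4]
finger_gap: 0.792
```

Emit:
{"name": "move_arm", "arguments": {
  "rows": [0, 0, 0, 0, -0.5, 0, 0, 0, 0, -1, 0, 0, 0, 0, -1, 0, 0, 0, 0, -1, 0, 0, 0, 0, -1],
  "force": 10
}}

```text
t: 36.35
ee_pos: [0.3975, -0.297, 0.0106]
eef_rot: [[0.985, 0.174, 0.001], [0.174, -0.985, -0.0], [0.001, 0.001, -1.0]]
force: [0.0, -0.5, 4.1]
finger_gap: 0.603
```

Emit:
{"name": "move_arm", "arguments": {
  "rows": [0, 0, -0.03, 0, -1, 0, 0, -0.06, 0, -1, 0, 0, -0.1, 0, -1, 0, 0, -0.12, 0, -1, 0, 0, -0.1, 0, -1]
}}

```text
t: 36.85
ee_pos: [0.3962, -0.2965, 0.1138]
eef_rot: [[0.985, 0.174, -0.001], [0.174, -0.985, 0.001], [-0.001, -0.001, -1.0]]
force: [-0.6, 0.1, -2.1]
finger_gap: 0.601
```

Emit:
{"name": "move_arm", "arguments": {
  "rows": [0, 0, -0.1, 0, -1, 0, 0, -0.08, 0, -1, 0, 0, -0.04, 0, -1, 0, 0, 0, 0, -1, 0, 0, 0, 0, -1]
}}

```text
t: 37.35
ee_pos: [0.396, -0.2967, 0.1669]
eef_rot: [[0.985, 0.174, -0.002], [0.174, -0.985, 0.001], [-0.002, -0.001, -1.0]]
force: [0.7, 0.3, -0.9]
finger_gap: 0.601
```

```bash
python3 - <<'E'
from h import *
plan([.5174,.1864,.17],9.9); o=observe(); print(o['force'],o['finger_gap'])
E
```

```text
at [ 0.396  -0.2967  0.1669] shift [ 0.814 -1.818 -0.012] rows 10.0
heading x 10.02 j7 0.278
yaw cw deg 0.12 frac 0.004
[ 0.69242621  0.2906585  -0.93156327] 0.6010516600473438
```

Emit:
{"name": "move_arm", "arguments": {
  "rows": [0.03, -0.07, 0, 0, -1, 0.06, -0.13, 0, 0, -1, 0.075, -0.165, 0, 0, -1, 0.075, -0.165, 0, 0, -1, 0.075, -0.165, 0, 0, -1]
}}

```text
t: 37.85
ee_pos: [0.4435, -0.1105, 0.1665]
eef_rot: [[0.985, 0.174, -0.003], [0.174, -0.985, 0.001], [-0.002, -0.001, -1.0]]
force: [0.9, -0.5, -0.6]
finger_gap: 0.6
```

Emit:
{"name": "move_arm", "arguments": {
  "rows": [0.075, -0.165, 0, 0, -1, 0.075, -0.165, 0, 0, -1, 0.075, -0.165, 0, 0, -1, 0.075, -0.165, 0, 0, -1, 0.075, -0.165, 0, 0, -1]
}}

```text
t: 38.35
ee_pos: [0.5, 0.1087, 0.1662]
eef_rot: [[0.985, 0.174, -0.003], [0.174, -0.985, -0.001], [-0.003, 0.001, -1.0]]
force: [1.9, -0.5, -1.3]
finger_gap: 0.603
```

Emit:
{"name": "move_arm", "arguments": {
  "rows": [0.06, -0.15, 0, 0, -1, 0.04, -0.09, 0, 0, -1, 0.024, -0.058, 0, 0, -1, 0, 0, 0, 0, -1, 0, 0, 0, 0, -1]
}}

```text
t: 38.85
ee_pos: [0.5173, 0.1851, 0.1664]
eef_rot: [[0.985, 0.175, -0.003], [0.175, -0.985, -0.002], [-0.003, 0.001, -1.0]]
force: [-0.1, -0.5, -0.4]
finger_gap: 0.599
```

Emit:
{"name": "move_arm", "arguments": {
  "rows": [0, 0, 0, 0, -1, 0, 0, 0, 0, -1]
}}

```text
t: 39.05
ee_pos: [0.5182, 0.1843, 0.1674]
eef_rot: [[0.985, 0.172, -0.001], [0.172, -0.985, -0.001], [-0.001, 0.001, -1.0]]
force: [-0.4, 0.0, -2.0]
finger_gap: 0.599
```

```bash
python3 - <<'E'
from h import *
plan([.5174,.1864,.046],9.9); o=observe(); print(o['force'],o['finger_gap'])
E
```

```text
at [0.5182 0.1843 0.1674] shift [-0.001 -0.009  0.485] rows 3.0
heading x 9.91 j7 -0.669
yaw cw deg 0.01 frac 0.0
[-0.43308952  0.0092605  -2.03754326] 0.5985062113475723
```

Descending to just above the shelf, then touching down gently.

Emit:
{"name": "move_arm", "arguments": {
  "rows": [0, -0.008, 0.1, 0, -1, 0, 0, 0.13, 0, -1, 0, 0, 0.12, 0, -1, 0, 0, 0.08, 0, -1, 0, 0, 0.04, 0, -1]
}}

```text
t: 39.55
ee_pos: [0.5171, 0.1864, 0.0485]
eef_rot: [[0.985, 0.173, -0.003], [0.173, -0.985, -0.002], [-0.003, 0.001, -1.0]]
force: [-0.3, -0.2, -2.0]
finger_gap: 0.599
```

Emit:
{"name": "move_arm", "arguments": {
  "rows": [0, 0, 0.008, 0, -1, 0, 0, 0, 0, -1, 0, 0, 0, 0, -1, 0, 0, 0, 0, -1]
}}

```text
t: 39.95
ee_pos: [0.5186, 0.1884, 0.0494]
eef_rot: [[0.985, 0.174, 0.002], [0.174, -0.985, 0.001], [0.002, -0.001, -1.0]]
force: [0.1, 0.1, -2.2]
finger_gap: 0.6
```

Emit:
{"name": "move_arm", "arguments": {
  "rows": [0, 0, 0.006, 0, -1, 0, 0, 0.006, 0, -1, 0, 0, 0, 0, -1, 0, 0, 0, 0, -1]
}}

```text
t: 40.35
ee_pos: [0.5182, 0.1882, 0.0461]
eef_rot: [[0.985, 0.174, 0.001], [0.174, -0.985, -0.0], [0.001, 0.0, -1.0]]
force: [-1.2, -1.0, 5.0]
finger_gap: 0.599
```

Emit:
{"name": "move_arm", "arguments": {
  "rows": [0, 0, 0, 0, 0.4, 0, 0, 0, 0, 0.6, 0, 0, 0, 0, 0.6, 0, 0, -0.05, 0, 0.6, 0, 0, -0.12, 0, 0.6]
}}

```text
t: 40.85
ee_pos: [0.5163, 0.1872, 0.0867]
eef_rot: [[0.985, 0.174, -0.005], [0.174, -0.985, -0.002], [-0.005, 0.001, -1.0]]
force: [0.4, -1.2, -0.1]
finger_gap: 0.801
```

Emit:
{"name": "move_arm", "arguments": {
  "rows": [0, 0, -0.18, 0, 0.6, 0, 0, -0.18, 0, 1, 0, 0, -0.18, 0, 1, 0, 0.15, -0.1, 0, 1, 0, 0.18, 0, 0, 1]
}}

```text
t: 41.35
ee_pos: [0.5339, 0.1103, 0.2535]
eef_rot: [[0.984, 0.18, 0.01], [0.18, -0.984, 0.005], [0.011, -0.003, -1.0]]
force: [1.2, -0.9, 0.1]
finger_gap: 0.994
```

Emit:
{"name": "move_arm", "arguments": {
  "rows": [0, 0.18, 0, 0, 1, 0, 0.18, 0, 0, 1, 0, 0.18, 0, 0, 1, 0, 0.1, 0, 0, 1, 0, 0, 0, 0, 1]
}}

```text
t: 41.85
ee_pos: [0.5604, -0.0565, 0.2476]
eef_rot: [[0.986, 0.165, -0.0], [0.165, -0.986, -0.003], [-0.001, 0.002, -1.0]]
force: [-0.2, 0.8, 0.7]
finger_gap: 1.001
```

```bash
python3 - <<'E'
from h import *
p=(.5251,.1421,.1727,0)
for nm,th in(('side',175),('top',190)):
  t=snap(nm,nm+'8.png')
  for q in([.5174,.1864,.093],[.5329,.0978,.093]):
    x,y=np.round(w2px(t,q)).astype(int); r=20; c=t['color'][y-r:y+r,x-r:x+r].astype(int)
    m=((c.max(2)-c.min(2)<25)&(c.min(2)>th)).astype(np.uint8); k,l,st,ce=cv2.connectedComponentsWithStats(m); print(nm,[(st[i].tolist(),px2w(t,*(ce[i]+[x-r,y-r]),q[2]).round(4)) for i in range(1,k) if st[i,4]>30])
c=cv2.imread('pics/side8.png')[200:330,225:370]; a=cv2.resize(c,None,fx=4,fy=4,interpolation=cv2.INTER_CUBIC)
d=cv2.imread('pics/top8.png'); d=cv2.resize(d[120:360,60:600],(580,258)); d=cv2.copyMakeBorder(d,0,0,0,0,cv2.BORDER_CONSTANT)
a=a[:340]; print(a.shape,d.shape)
cv2.imwrite('pics/end.png',np.vstack([cv2.resize(c,None,fx=4,fy=4,interpolation=cv2.INTER_CUBIC)[:520,:580],d])[:778] if 0 else np.vstack([cv2.resize(c,None,fx=2.6,fy=2.6),np.zeros((0,377,3),np.uint8)]) if 0 else cv2.resize(c,None,fx=4.5,fy=4.5,interpolation=cv2.INTER_CUBIC))
o=observe(); print(o['t'],o['ee_pos'],o['force'])
E
```

```text
side [([0, 0, 18, 18, 35], array([0.5709, 0.1736, 0.093 ])), ([30, 0, 10, 8, 64], array([0.5329, 0.1109, 0.093 ])), ([11, 15, 18, 13, 186], array([0.5153, 0.19  , 0.093 ]))]
side [([12, 13, 18, 15, 173], array([0.5323, 0.0989, 0.093 ])), ([0, 35, 11, 5, 44], array([0.5192, 0.1752, 0.093 ]))]
top [([11, 12, 18, 18, 260], array([0.5173, 0.1885, 0.093 ]))]
top [([12, 11, 18, 19, 258], array([0.5326, 0.0984, 0.093 ]))]
(340, 580, 3) (258, 580, 3)
41.95 [ 0.55985381 -0.05018951  0.24823889] [0.16877602 0.37905962 0.03433149]
```

View pics/end.png

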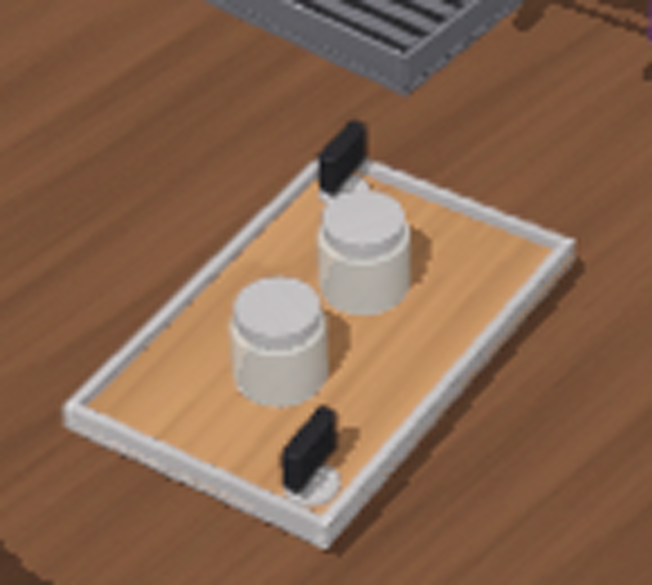

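View pics/top8.png

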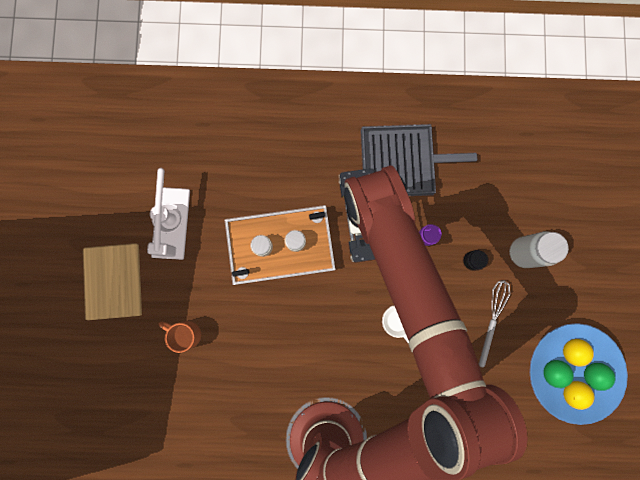

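Both jars stand upright on the shelf at top px (261,245) and (295,240). The rim corners are within 0.5 px of where they were before loading, so the stand didn't rock. Nothing else has moved. I'll let the arm settle and hand in.

Emit:
{"name": "move_arm", "arguments": {
  "rows": [0, 0, 0, 0, 1, 0, 0, 0, 0, 1, 0, 0, 0, 0, 1, 0, 0, 0, 0, 1, 0, 0, 0, 0, 1]
}}

```text
t: 42.45
ee_pos: [0.5601, -0.0503, 0.2478]
eef_rot: [[0.985, 0.175, 0.0], [0.175, -0.985, 0.0], [0.0, -0.0, -1.0]]
force: [-0.0, -0.1, -0.7]
finger_gap: 1.001
```

```bash
python3 -c "
from h import *
o=observe(); print(o['t'],np.round(o['qvel'],3),o['force']); print(sign_off())"
```

```text
42.45 [ 0.006  0.001  0.001 -0.001  0.002  0.    -0.002] [-0.04169491 -0.09437055 -0.65311442]
the job is handed in; nothing more can be done
None
```

I screwed both feet out to about 4.67 rad, the length of the fixed legs. I then set the two clear jars upright on the shelf near the stand's own (0, ±45) mm, with a 10 N grip. I handed in at 42 s; no verdict was reported.

**Jars:** The final pictures show both jars upright. The top and side cameras agree on their positions to within about 3 mm. One jar had apparently moved a little before I picked it up, so I measured both again first.

**Stand:** The rim corners in the side view were within about 0.5 px of where they were before loading, so the stand did not rock. Before loading, the side view showed the tilt change by −0.056 rad, matching the starting tilt of about 0.055.

**Checks that disagreed:**
- **Tilt from the wrist camera:** It was poorly conditioned, giving between −0.05 and +0.06 rad. One of those wrist pictures was also taken while the arm was still settling. I relied instead on the side-view change, the wing angles and a level fit that put the knob bosses within 1 px.
- **Far wing angle:** The side-view silhouette read about 98°, against the 92° expected. The gripper's own heading gave the expected value.

The purple and black look-alikes and the other things on the counter look unmoved in the last top picture, though I did not measure them.

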